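Shim the sample blocks of a block evaporator and slide them in

TASK

The evaporator's carriage holds three sample blocks, each with a different gap to the wall on its right: try the square spacers until every gap holds a snug one (the thickest that goes in), lying fully down on the ledges, and leave the spacers that are not needed lying on the mat. Then press the three red straps down until their catches hold them shut, and last push the carriage away from you until it clicks fully home. Do not disturb the bottle, beaker and jar standing around.

Things in the scene. Friction and masses are not known exactly. Their poses are not given: they have to be found in the camera images.
- station: fixed white base of a block evaporator, 420 x 330 mm, 20 mm thick, with a housing 135 mm high along the far edge (x = 190 to 290 mm) and side rails 42 mm high. Origin on the table under the middle of the carriage when pulled out; x points away from the operator along the slide, y left, z up. Its place and yaw vary. The carriage on it has three bays side by side in y, 94 mm apart: a (left), b, c (right)
- carriage (a joint): slide of the dark steel carriage (144 mm in x, 290 mm in y): 0 pulled out, as it starts; 0.060 m fully home at its stop. Pushed along the station's +x against 5 N of friction (it may shift a little if bumped); over the last 11 mm a spring detent adds about 7 N, snaps over and holds it home
- push_plate (a point): middle of the operator's face of the black upright plate with a yellow mark on the carriage's front, 90 mm wide (y), from 27 to 85 mm above the table; this point is 72 mm above the table, 78 mm in -x from the station's origin when pulled out. Push here along the station's +x
- bay_a_stop (a point): bay a (left): point at mid length on the wall on the bay's -y side (stop wall), at the height of the ledges (55 mm above the table, 12 mm below the tops of all walls) on which a spacer rests. The bay runs 86 mm from here in +y, 66 mm either way in x; ledges from x = 40 to 66 mm at both ends, a deeper well for the block between. Axes as the station's; moves with the carriage
- bay_b_stop (a point): bay b (middle): point at mid length on the wall on the bay's -y side (stop wall), at the height of the ledges (55 mm above the table, 12 mm below the tops of all walls) on which a spacer rests. The bay runs 86 mm from here in +y, 66 mm either way in x; ledges from x = 40 to 66 mm at both ends, a deeper well for the block between. Axes as the station's; moves with the carriage
- bay_c_stop (a point): bay c (right): point at mid length on the wall on the bay's -y side (stop wall), at the height of the ledges (55 mm above the table, 12 mm below the tops of all walls) on which a spacer rests. The bay runs 86 mm from here in +y, 66 mm either way in x; ledges from x = 40 to 66 mm at both ends, a deeper well for the block between. Axes as the station's; moves with the carriage
- strap_a (a joint): hinge of bay a's red strap, rad: 0 shut (level, pointing at the operator over the block's rear), starts at 1.35 to 1.6 (about upright). Strap 60 x 24 x 8 mm; hinge line along y, 78 mm in x and 20 mm in z from the bay's stop point, strap's middle 71 mm from it in +y. Stays where left; below about 0.6 rad a spring catch resists (3 to 6 N at the end), snaps over at 0.3 and holds it shut
- strap_a_pad (a point): black thumb pad on the upper face of strap a, 48 mm from its hinge; press here
- strap_b (a joint): hinge of bay b's red strap, rad: 0 shut (level, pointing at the operator over the block's rear), starts at 1.35 to 1.6 (about upright). Strap 60 x 24 x 8 mm; hinge line along y, 78 mm in x and 20 mm in z from the bay's stop point, strap's middle 71 mm from it in +y. Stays where left; below about 0.6 rad a spring catch resists (3 to 6 N at the end), snaps over at 0.3 and holds it shut
- strap_b_pad (a point): black thumb pad on the upper face of strap b, 48 mm from its hinge; press here
- strap_c (a joint): hinge of bay c's red strap, rad: 0 shut (level, pointing at the operator over the block's rear), starts at 1.35 to 1.6 (about upright). Strap 60 x 24 x 8 mm; hinge line along y, 78 mm in x and 20 mm in z from the bay's stop point, strap's middle 71 mm from it in +y. Stays where left; below about 0.6 rad a spring catch resists (3 to 6 N at the end), snaps over at 0.3 and holds it shut
- strap_c_pad (a point): black thumb pad on the upper face of strap c, 48 mm from its hinge; press here
- block_1: aluminium sample block with capped wells, 80 mm long (x), 37 mm high, loose in a bay against the bay's +y wall, top level with the walls. Widths differ: the gap left to the stop wall is 3 mm wider than one of the spacers, found by trial. Origin on the underside, mid length, on its +y side face (86 mm in y, -25 mm in z from the stop point). Each bay holds one block; which is where varies
- block_2: aluminium sample block with capped wells, 80 mm long (x), 37 mm high, loose in a bay against the bay's +y wall, top level with the walls. Widths differ: the gap left to the stop wall is 3 mm wider than one of the spacers, found by trial. Origin on the underside, mid length, on its +y side face (86 mm in y, -25 mm in z from the stop point). Each bay holds one block; which is where varies
- block_3: aluminium sample block with capped wells, 80 mm long (x), 37 mm high, loose in a bay against the bay's +y wall, top level with the walls. Widths differ: the gap left to the stop wall is 3 mm wider than one of the spacers, found by trial. Origin on the underside, mid length, on its +y side face (86 mm in y, -25 mm in z from the stop point). Each bay holds one block; which is where varies
- spacer_blue: blue plastic spacer: square bar 36 by 36 mm and 120 mm long, edges chamfered 2 mm, 156 g. Origin at its centre, x along its length. Four or five spacers are present, lying on the mat. Seated, it lies along the bay's x on both ledges with its centre 18 mm above the ledges and stands 24 mm proud of block and walls
- spacer_white: white plastic spacer: square bar 29 by 29 mm and 120 mm long, edges chamfered 2 mm, 101 g. Origin at its centre, x along its length. Four or five spacers are present, lying on the mat. Seated, it lies along the bay's x on both ledges with its centre 14.5 mm above the ledges and stands 17 mm proud of block and walls
- spacer_orange: orange plastic spacer: square bar 22 by 22 mm and 120 mm long, edges chamfered 2 mm, 58 g. Origin at its centre, x along its length. Four or five spacers are present, lying on the mat. Seated, it lies along the bay's x on both ledges with its centre 11 mm above the ledges and stands 10 mm proud of block and walls
- spacer_green: green plastic spacer: square bar 43 by 43 mm and 120 mm long, edges chamfered 2 mm, 222 g. Origin at its centre, x along its length. Four or five spacers are present, lying on the mat. Seated, it lies along the bay's x on both ledges with its centre 21.5 mm above the ledges and stands 31 mm proud of block and walls
- spacer_yellow: yellow plastic spacer: square bar 50 by 50 mm and 120 mm long, edges chamfered 2 mm, 300 g. Origin at its centre, x along its length. Four or five spacers are present, lying on the mat. Seated, it lies along the bay's x on both ledges with its centre 25 mm above the ledges and stands 38 mm proud of block and walls
- mat: thin dark teal mat, 300 mm (x) by 290 mm (y), 3 mm thick, lying fixed on the table to the left of the station; origin under its centre. The spacers start on it
- amber_bottle: amber bottle, 72 mm across, 150 mm tall, not to be disturbed; origin at the bottom centre
- beaker: glass beaker, 72 mm across, 95 mm tall, not to be disturbed; origin at the bottom centre
- jar: clear jar with white cap, 60 mm across, 70 mm tall, not to be disturbed; origin at the bottom centre
Mind the look-alikes: they are no part of the job. Of the things like the spacer_green, leave any that is orange; of the rest the smaller one is meant.

How it is judged:
By the outcome, as a careful person would: the job done as asked, in the order asked, and still so for the second after the job is handed in, with the robot touching nothing.
Of spacer_green, spacer_yellow only 1 to 2 are there at a start; the rules pass over those that are not, and their reading is None.
At some moment in a run one of spacer_blue, spacer_white, spacer_orange, spacer_green, spacer_yellow may be knocked a few centimetres aside while the robot is not near it.
Once in a run the grip may slacken for a moment while it holds something.
It also fails if it takes over 210 s, if anything falls off the work surface, if the arm or the gripper's body presses on something with over 40 N, if the wrist force passes 120 N, or if a joint passes its speed limit or range.

ROBOT

A 6-joint arm with a two-finger parallel gripper is mounted at the origin on the work surface. World frame = base frame: x ahead of the robot, y to its left, z up, the work surface at z = 0. Lengths are in mm, angles in rad, forces in N, time in s.
With the tool pointing down it reaches from about 350 to 775 mm from the base axis. Payload 7.3 kg.
Tool frame: the origin (TCP) lies between the finger pads; the fingertips stand 14 mm ahead of it and the grasp point (between the pads) lies 5 mm behind it; y points along the fingers, z is the direction in which the jaws open and shut, and the axes are right-handed (so a half turn about y gives the same grasp; the last joint's range is limited). The gripper opens to 92 mm and grips with 3 to 60 N. Pads are 19 mm wide; open, the fingers measure 130 mm over their backs; the gripper's body (75 mm by 190 mm) begins 47 mm behind the grasp point.
Start: joints at [1.053, 0.342, 1.524, -0, 1.275, -0.146], TCP at [190.715, 489.154, 240.741] pointing down, gripper open.
Joint ranges: [-2.53, 2.53], [-0.77, 2.02], [0.04, 2.7], [-1, 4.14], [0.28, 2.66], [-3.11, 3.11]. Speed limits (rad/s): [2.57, 2.57, 3.14, 3.14, 3.14, 3.14].

INTERFACE

Orientations are given as [roll, pitch, yaw] about the fixed x, y, z axes, in that order (R = Rz(yaw) Ry(pitch) Rx(roll)).
In Python, from plant import bot, vision, order gives the robot as it stands.
- The arm moves only by the tool apply_moves, never from a script. Its argument "rows" is a list of rows, each a list of 3 entries, a list of its own where there are three numbers: the shift along the tool's x, y, z in cm, then the turn about the tool's y in rad, then the finger opening in cm, from 0 to 9.18. A call has 1 to 5 rows; each row is the pose to reach, as a shift and turn from the pose measured when the call began, along the tool's axes at that moment; what a row does not reach only later rows make up. A row lasts 1/8 s, in which the tool goes at most 62.5 mm and 10.7 degrees, less where a joint would pass 70% of its speed; a pose out of reach is approached as far as the arm can. A call with a gripper value outside its range is refused whole. The fingers move at their own pace and stop on an object; the grip force is fixed at half the most. Time passes only in rows, so rows that repeat a pose let the fingers close. It gives the time, the measured TCP pose, the force and the opening at its end, in the units of the state.
- bot.get_obs(): the state, without advancing time (a new reading comes with each control period).
- vision.capture(name): name is "scene" or "top"; returns the picture (384x512x3 uint8, red, green, blue); there is no depth.
- vision.camera_info(name): a dict with "mtx" (3x3 intrinsics, pixels), "rvec" (rotation vector, rad) and "tvec" (3), from world to camera coordinates, as OpenCV has them. Camera axes: x right, y down, z forward; pixel columns grow to the right and rows downward; lengths in mm; the calibration is good to about 2 mm. A picture is of the moment at which its call begins. camera_info takes no time and is no camera call.
- order.close_job(): hands the job in, once; it reports no verdict.
The state is a dict: "time": time; "joint_positions": joint angles; "dq": joint speeds; "tau": joint torques, N m; "tool_pos": TCP position; "tcp_rot": TCP orientation; "contact_force": force on the tool from outside, world axes, zero at the start; "moment": the same for the moment, N m; "grip_width": finger opening in mm.
Only numpy, scipy, OpenCV 4.12 (cv2) and the standard library are available. Lean on these libraries where they do the work, as an engineer would, in place of code of your own. Each camera call takes 0.05 s, during which the arm holds its last target.

## Working session

There is one attempt and no reset: what is moved stays moved. The work goes in short steps, Python scripts to look and compute and a tool call to move; the robot and the scene stay as the last step left them, time stands still between calls to the robot, and variables do not carry over. Pictures are saved under pics/ and viewed, and the job is handed in when it is done.

Besides the shell and the picture viewer there is one more tool, called after "Call:" by a JSON object that holds its "op" and its "data". apply_moves: Moves the arm, as the interface text tells. Its arguments: {"type":"object","properties":{"rows":{"type":"array","items":{"type":"array"}}},"required":["rows"]}

```bash
ls; mkdir -p pics; python3 - <<'E'
from plant import bot, vision, order
import cv2
for n in("scene","top"):
    im=vision.capture(n); cv2.imwrite(f"pics/{n}0.png",im[:,:,::-1])
    im2=cv2.resize(im,(800,600),interpolation=cv2.INTER_CUBIC);cv2.imwrite(f"pics/{n}0b.png",im2[:,:,::-1])
    print(vision.camera_info(n))
print(bot.get_obs())
E
```

```text
pics
{'mtx': array([[370.99087602,   0.        , 257.51360704],
       [  0.        , 370.99087602, 193.29507579],
       [  0.        ,   0.        ,   1.        ]]), 'rvec': array([ 1.0250468 ,  2.29047059, -1.18237963]), 'tvec': array([ 367.22551121, -154.64273626, 1288.30504879])}
{'mtx': array([[448.57203658,   0.        , 251.12960769],
       [  0.        , 448.57203658, 185.55396239],
       [  0.        ,   0.        ,   1.        ]]), 'rvec': array([ 2.11713537, -2.12517718,  0.20391238]), 'tvec': array([  -9.48193452,  529.62503266, 1404.38961041])}
{'time': 0.1, 'joint_positions': array([ 1.05301605e+00,  3.42652124e-01,  1.52491258e+00,  8.01866118e-07,
        1.27540367e+00, -1.46009332e-01]), 'dq': array([ 0.00053523, -0.00170293, -0.00376644, -0.00019156, -0.00099534,
        0.00027329]), 'tau': array([ 1.68895349e-03, -4.32004917e+01, -2.44696462e+01,  7.20232632e-02,
        5.25958801e-02, -4.47040054e-05]), 'tool_pos': array([190.52747055, 488.84147949, 240.11803903]), 'tcp_rot': array([-1.57215730e+00,  2.00913473e-04, -3.71771314e-01]), 'contact_force': array([0.51374191, 0.46534391, 0.38344362]), 'moment': array([ 0.01936557, -0.07020682, -0.02588095]), 'grip_width': 91.8272771628595}
```

View pics/top0b.png

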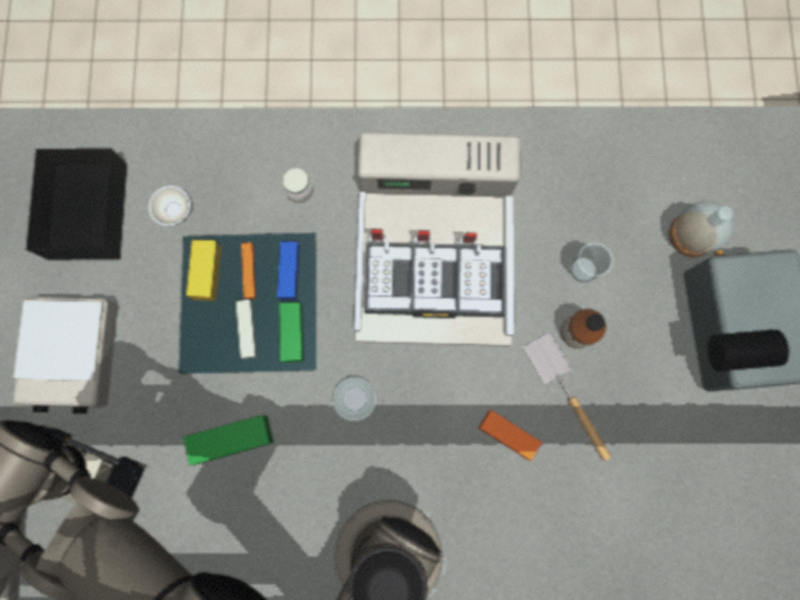

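View pics/scene0b.png

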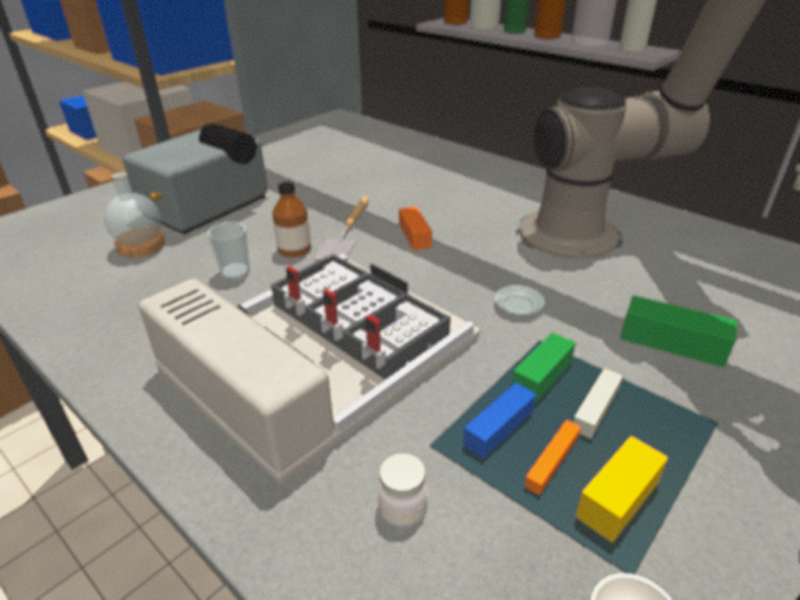

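```bash
cat > h.py <<'E'
import numpy as np, cv2
from plant import bot, vision, order
from scipy.spatial.transform import Rotation as Ro
def cam(n):
    c=vision.camera_info(n); return c['mtx'],cv2.Rodrigues(c['rvec'])[0],np.array(c['tvec']).reshape(3)
def p2w(n,u,v,z):
    K,R,t=cam(n); d=R.T@np.linalg.inv(K)@np.array([u,v,1.]); o=-R.T@t
    return o+d*(z-o[2])/d[2]
def w2p(n,P):
    K,R,t=cam(n); return cv2.projectPoints(np.array(P,float).reshape(-1,1,3),cv2.Rodrigues(R)[0],t,K,None)[0].reshape(-1,2)
def crop(n,name,u0,v0,u1,v1,s):
    im=vision.capture(n)[:,:,::-1]
    return savecrop(im,name,u0,v0,u1,v1,s)
def savecrop(im,name,u0,v0,u1,v1,s):
    c=cv2.resize(np.ascontiguousarray(im[v0:v1,u0:u1]),None,fx=s,fy=s,interpolation=cv2.INTER_CUBIC)
    g=10
    for u in range((u0//g+1)*g,u1,g):
        x=int((u+.5-u0)*s); cv2.line(c,(x,0),(x,6),(0,0,255),1); 
        if u%20==0: cv2.putText(c,str(u),(x-10,18),0,.4,(0,0,255),1)
    for v in range((v0//g+1)*g,v1,g):
        y=int((v+.5-v0)*s); cv2.line(c,(0,y),(6,y),(0,0,255),1)
        if v%20==0: cv2.putText(c,str(v),(8,y+4),0,.4,(0,0,255),1)
    cv2.imwrite(f"pics/{name}.png",c)
HSV=dict(yellow=((22,120,90),(34,255,255)),orange=((5,150,120),(18,255,255)),blue=((105,120,60),(125,255,255)),green=((50,100,50),(75,255,255)),white=None)
SZ=dict(yellow=50,orange=22,blue=36,green=43,white=29)
def st():
    o=bot.get_obs(); print('t',round(o['time'],2),'pos',o['tool_pos'].round(1),'rot',o['tcp_rot'].round(3),'F',o['contact_force'].round(1),'w',round(o['grip_width'],1)); return o
def rel(target,yaw=None):
    "shift in tool axes cm to target TCP; and turn about tool y to yaw"
    o=bot.get_obs(); R=Ro.from_euler('xyz',o['tcp_rot']).as_matrix()
    d=R.T@(np.array(target)-o['tool_pos'])/10
    print('shift cm',d.round(2),'turn',None if yaw is None else round(o['tcp_rot'][2]-yaw,3)); return d
E
python3 - <<'E'
from h import *
im=cv2.imread('pics/top0.png')
savecrop(im,'st0',215,80,345,225,5.5) if 0 else savecrop(im,'st0',222,135,332,225,7)
savecrop(im,'mat0',112,145,207,240,6)
E
```

```text
(no output)
```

View pics/st0.png

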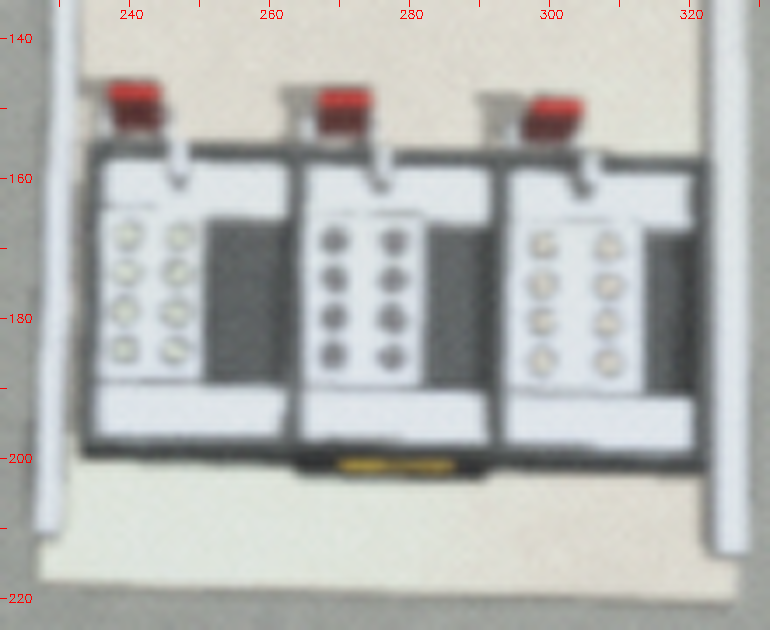

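View pics/mat0.png

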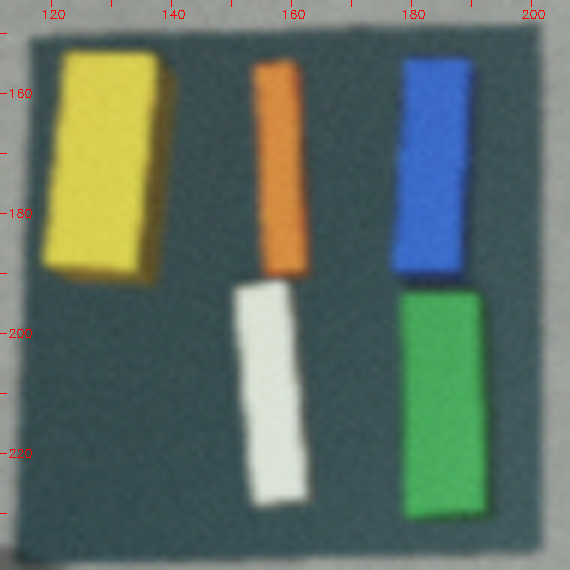

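```bash
python3 - <<'E'
from h import *
K,R,t=cam('top');print((-R.T@t).round(),R.round(2))
K,R,t=cam('scene');print((-R.T@t).round())
for n,u,v,z in [('bl',235,155,67),('br',322,157.5,67),('fl',233.5,199.5,67),('fr',322,202,67),('wab_f',261.5,197,67),('wab_b',263.5,157,67),('wbc_f',291,198,67),('wbc_b',292,158,67),
 ('blkaL',235.5,177,67),('blkaR',250.5,177,67),('blkbL',264.8,177,67),('blkbR',282,177,67),('blkcL',294,177,67),('blkcR',313.7,177,67),('wallaR',261.5,177,67),('wallbR',291,177,67),('wallcR',320.7,177,67),
 ('base fl',227,217.5,20),('base fr',327,220,20),('yellow pl',271,201,85),('yellow pr',286,201,85)]:
    print(n,p2w('top',u,v,z).round(1))
E
```

```text
[ 253.  -10. 1479.] [[-0.   -1.    0.  ]
 [-0.98  0.   -0.19]
 [ 0.19 -0.   -0.98]]
[1088.  492.  627.]
bl [627.8  40.6  67. ]
br [ 618.4 -241.9   67. ]
fl [481.4  44.9  67. ]
fr [ 472.2 -237.    67. ]
wab_f [489.1 -44.4  67. ]
wab_b [620.7 -52.   67. ]
wbc_f [ 485.5 -138.5   67. ]
wbc_b [ 617.  -144.5   67. ]
blkaL [554.7  38.7  67. ]
blkaR [554.5  -9.6  67. ]
blkbL [554.3 -55.6  67. ]
blkbR [ 554.1 -111.    67. ]
blkcL [ 554.  -149.6   67. ]
blkcR [ 553.7 -213.    67. ]
wallaR [554.4 -45.   67. ]
wallbR [ 554.  -139.9   67. ]
wallcR [ 553.7 -235.5   67. ]
base fl [429.5  67.8  20. ]
base fr [ 420.  -258.8   20. ]
yellow pl [473.2 -73.8  85. ]
yellow pr [ 473.1 -121.    85. ]
```

```bash
cat >> h.py <<'E'
import json,os
ST=[551.5,-98.9,-0.031]
if os.path.exists('st.json'): ST=json.load(open('st.json'))
def s2w(p,slide=0):
    x,y,z=p; c,s=np.cos(ST[2]),np.sin(ST[2]); x=x+slide
    return np.array([ST[0]+c*x-s*y,ST[1]+s*x+c*y,z])
def stroke(im,n,pts,col,sub=8):
    p=np.round((w2p(n,pts)+.5)*sub-0).astype(np.int32)
    return p
def overlay(n,name,u0,v0,u1,v1,s,im=None,slide=0,gaps=(39,32,25)):
    if im is None: im=vision.capture(n)[:,:,::-1]
    c=cv2.resize(np.ascontiguousarray(im[v0:v1,u0:u1]),None,fx=s,fy=s,interpolation=cv2.INTER_CUBIC)
    def poly(l,col):
        p=w2p(n,[s2w(q,sl) for q in l]); p=((p+.5-[u0,v0])*s).astype(np.int32)
        cv2.polylines(c,[p],True,col,1)
    sl=slide
    def box(x0,x1,y0,y1,z,col): poly([(x0,y0,z),(x1,y0,z),(x1,y1,z),(x0,y1,z)],col)
    box(-72,72,-145,145,67,(0,255,0))
    for y,g in zip((51,-43,-137),gaps):
        box(-66,66,y,y+86,67,(0,255,255)); box(-40,40,y+g,y+86,67,(255,0,255))
    sl=0; box(-130,290,-165,165,20,(255,0,0)); box(190,290,-165,165,135,(255,128,0))
    cv2.imwrite(f"pics/{name}.png",c)
E
python3 - <<'E'
from h import *
overlay('top','ovt',220,80,340,225,5,cv2.imread('pics/top0.png')) if 0 else overlay('top','ovt',222,135,332,225,7,cv2.imread('pics/top0.png'))
overlay('scene','ovs',85,155,310,310,3.5,cv2.imread('pics/scene0.png'))
E
```

```text
(no output)
```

View pics/ovt.png

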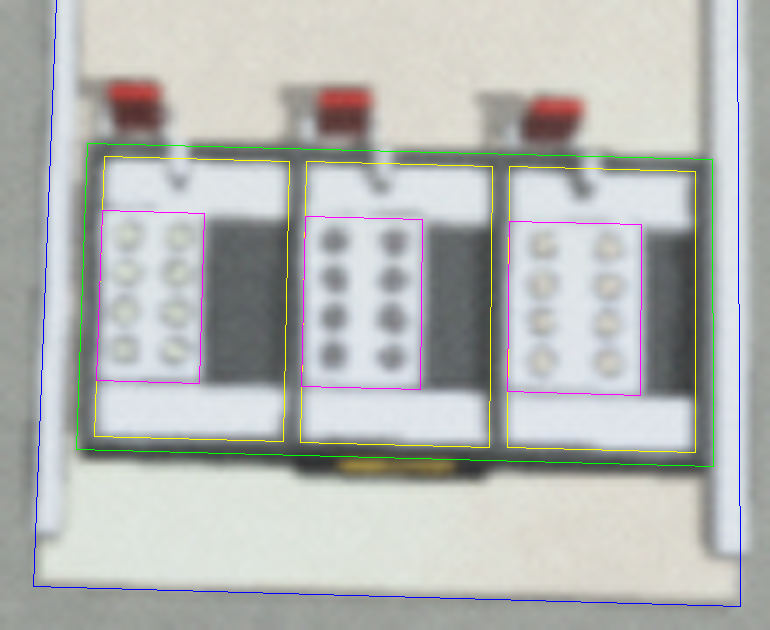

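View pics/ovs.png

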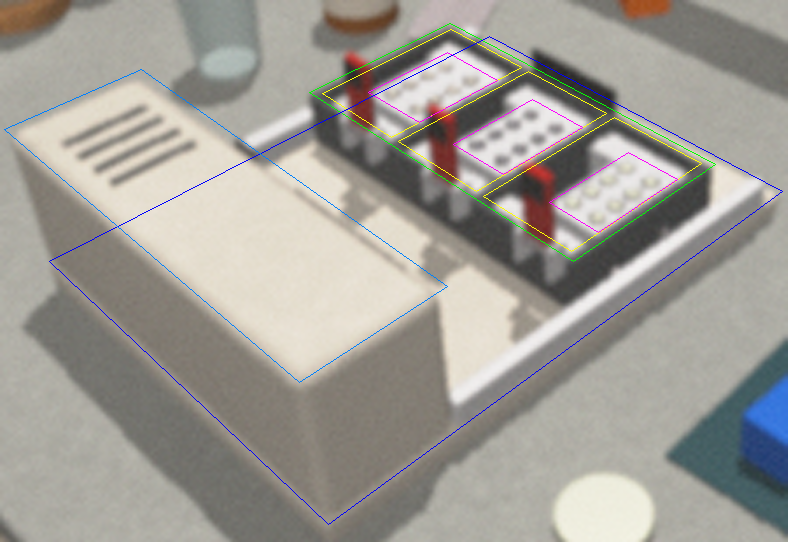

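```bash
cat >> h.py <<'E'
def spacers(im=None,box=(100,140,215,245)):
    if im is None: im=vision.capture('top')[:,:,::-1]
    u0,v0,u1,v1=box
    roi=np.ascontiguousarray(im[v0:v1,u0:u1]); S=4
    big=cv2.resize(roi,None,fx=S,fy=S,interpolation=cv2.INTER_CUBIC); hsv=cv2.cvtColor(big,cv2.COLOR_BGR2HSV)
    rng=dict(yellow=((24,100,150),(34,255,255)),orange=((8,130,150),(20,255,255)),blue=((105,120,130),(125,255,255)),green=((50,90,110),(80,255,255)),white=((20,0,165),(100,45,255)))
    out={}
    for k,(a,b) in rng.items():
        m=cv2.inRange(hsv,a,b); cs,_=cv2.findContours(m,cv2.RETR_EXTERNAL,cv2.CHAIN_APPROX_NONE)
        for c in sorted(cs,key=cv2.contourArea,reverse=True)[:2]:
            if cv2.contourArea(c)<800: continue
            p=c.reshape(-1,2)/S+[u0,v0]-.5+.5/S
            z=3+SZ[k]; w=np.array([p2w('top',u,v,z)[:2] for u,v in p],np.float32)
            (cx,cy),(w1,h1),ang=cv2.minAreaRect(w)
            if w1<h1: w1,h1=h1,w1; ang+=90
            ang=(ang+90)%180-90
            print(k,'c',round(cx,1),round(cy,1),'LxW',round(w1,1),round(h1,1),'yaw',round(np.radians(ang),3))
            out.setdefault(k,(cx,cy,np.radians(ang)))
    return out
E
python3 - <<'E'
from h import *
spacers(cv2.imread('pics/top0.png')); st()
E
```

```text
yellow c 577.7 388.2 LxW 121.4 51.6 yaw -0.051
orange c 579.7 296.7 LxW 120.0 23.4 yaw 0.079
blue c 578.6 211.1 LxW 121.1 39.3 yaw -0.026
green c 445.3 200.5 LxW 122.0 45.9 yaw 0.037
white c 454.0 296.3 LxW 119.6 29.6 yaw 0.126
white c 682.8 467.9 LxW 56.2 18.3 yaw 1.567
t 0.1 pos [190.5 488.8 240.1] rot [-1.572  0.    -0.372] F [0.5 0.5 0.4] w 91.8
```

```bash
python3 - <<'E'
from h import *
rel([578,211,140],-0.026)
E
```

```text
shift cm [ 46.2   10.02 -11.8 ] turn -0.346
```

Call:
{"op": "apply_moves", "data": {"rows": [[[46.2,10,-11.8],-0.346,6.2],[[46.2,10,-11.8],-0.346,6.2],[[46.2,10,-11.8],-0.346,6.2],[[46.2,10,-11.8],-0.346,6.2],[[46.2,10,-11.8],-0.346,6.2]]}}

```text
time: 0.72
tool_pos: [431.6, 316.0, 178.0]
tcp_rot: [-1.572, 0.001, -0.026]
contact_force: [0.9, 1.1, -0.3]
grip_width: 61.9
```

```bash
python3 - <<'E'
from h import *
st();rel([578,211,140],-0.026)
E
```

```text
t 0.72 pos [431.6 316.  178. ] rot [-1.572e+00  1.000e-03 -2.600e-02] F [ 0.9  1.1 -0.3] w 61.9
shift cm [ 14.91   3.79 -10.12] turn 0.0
```

Call:
{"op": "apply_moves", "data": {"rows": [[[14.9,4,-10.1],0,6.2],[[14.9,4,-10.1],0,6.2],[[14.9,4,-10.1],0,6.2],[[14.9,7,-10.1],0,6.2],[[14.9,10,-10.1],0,6.2]]}}

```text
time: 1.35
tool_pos: [578.2, 210.1, 76.5]
tcp_rot: [-1.572, 0.002, -0.028]
contact_force: [0.5, 0.0, 0.0]
grip_width: 62.3
```

```bash
python3 - <<'E'
from h import *
st();rel([578,211,35],-0.026);crop('top','a1',150,120,240,240,6)
E
```

```text
t 1.35 pos [578.2 210.1  76.5] rot [-1.572  0.002 -0.028] F [0.5 0.  0. ] w 62.3
shift cm [-0.01  4.15  0.1 ] turn -0.002
```

View pics/a1.png

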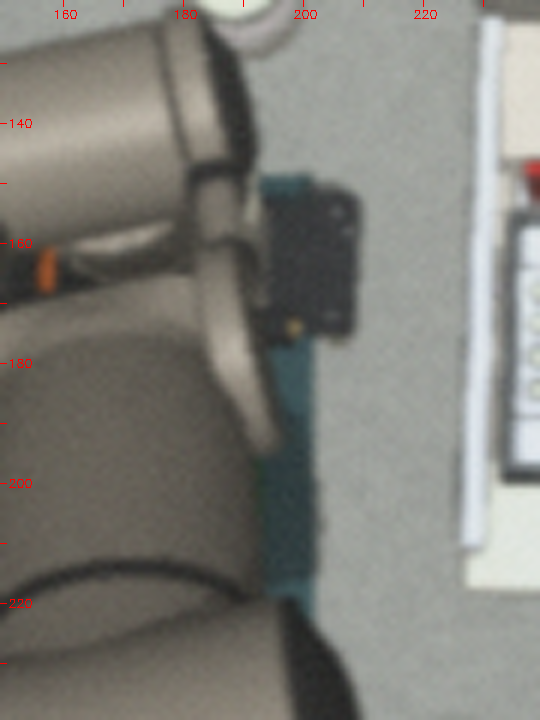

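Call:
{"op": "apply_moves", "data": {"rows": [[[0,4.1,0.1],0,6.2],[[0,4.1,0.1],0,3.0],[[0,4.1,0.1],0,3.0],[[0,4.1,0.1],0,3.0],[[0,4.1,0.1],0,3.0]]}}

```text
time: 2.02
tool_pos: [576.3, 211.2, 33.3]
tcp_rot: [-1.573, 0.005, -0.027]
contact_force: [-0.3, 0.4, 6.8]
grip_width: 35.5
```

Call:
{"op": "apply_moves", "data": {"rows": [[[0,0,0],0,3.0],[[0,-5,0],0,3.0],[[0,-10,0],0,3.0],[[0,-12,0],0,3.0],[[0,-12,0],0,3.0]]}}

```text
time: 2.65
tool_pos: [577.7, 211.6, 155.1]
tcp_rot: [-1.572, 0.002, -0.027]
contact_force: [-0.6, -0.1, -2.7]
grip_width: 35.6
```

```bash
python3 - <<'E'
from h import *
st();rel(s2w((0,51+19.5,160)),ST[2]);crop('scene','a2',210,150,480,350,2.9)
E
```

```text
t 2.65 pos [577.7 211.6 155.1] rot [-1.572  0.002 -0.027] F [-0.6 -0.1 -2.7] w 35.6
shift cm [ -1.75  -0.46 -24.06] turn 0.004
```

View pics/a2.png

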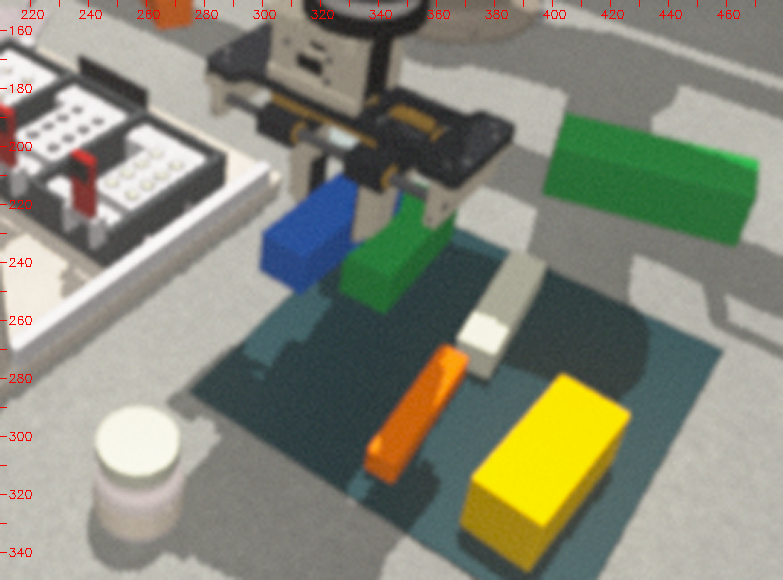

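Call:
{"op": "apply_moves", "data": {"rows": [[[-1.9,-3.5,-6],0,3.0],[[-1.9,-3.5,-12],0,3.0],[[-1.9,-3.5,-18],0,3.0],[[-1.9,-3.5,-24.1],0.004,3.0],[[-1.9,-3.5,-24.1],0.004,3.0]]}}

```text
time: 3.32
tool_pos: [550.4, -33.1, 186.9]
tcp_rot: [-1.573, 0.008, -0.037]
contact_force: [0.0, 0.6, -1.8]
grip_width: 36.1
```

```bash
python3 - <<'E'
from h import *
st();rel(s2w((-2,51+19.3,160)),ST[2]);crop('scene','a3',110,130,300,270,4);crop('top','a4',200,120,310,220,7)
E
```

```text
t 3.33 pos [550.4 -33.1 186.9] rot [-1.573  0.008 -0.037] F [ 0.   0.6 -1.8] w 36.1
shift cm [0.13 2.69 0.46] turn -0.006
```

View pics/a3.png

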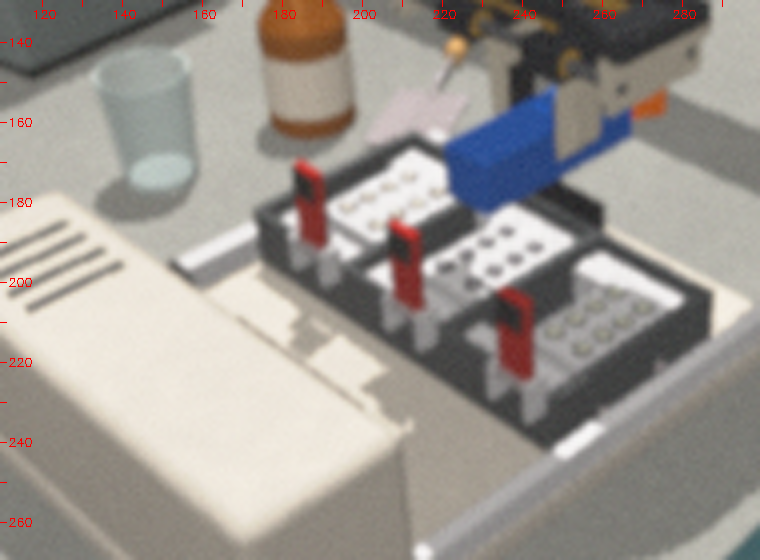

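View pics/a4.png

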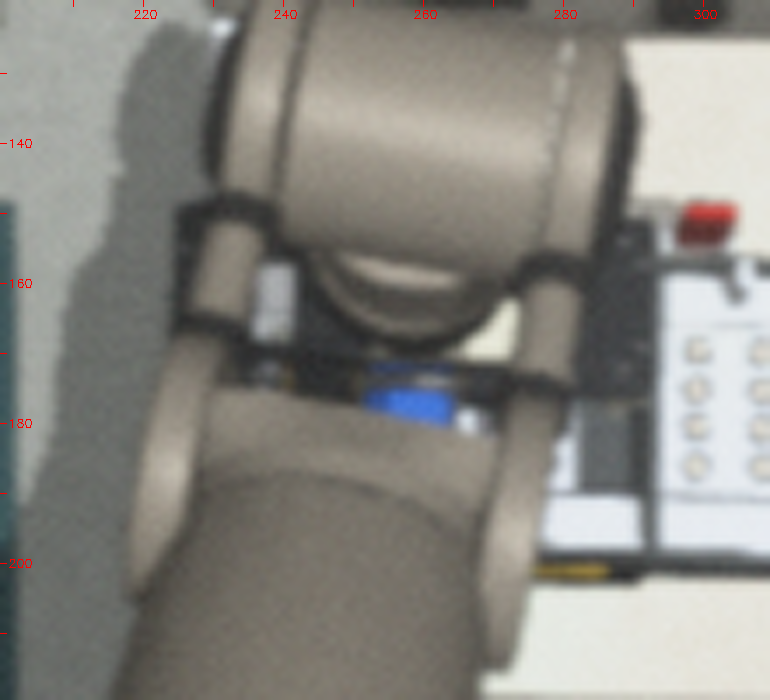

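Call:
{"op": "apply_moves", "data": {"rows": [[[0.1,0,0.44],-0.006,3.0],[[0.1,4,0.44],-0.006,3.0],[[0.1,8,0.44],-0.006,3.0],[[0.1,8,0.44],-0.006,3.0]]}}

```text
time: 3.92
tool_pos: [549.0, -22.9, 104.4]
tcp_rot: [-1.57, 0.015, -0.024]
contact_force: [0.2, -0.1, -1.1]
grip_width: 35.9
```

```bash
python3 - <<'E'
from h import *
st();rel(s2w((-2,51+19.3,90)),ST[2]);overlay('scene','a5',180,130,320,270,4.2)
E
```

```text
t 3.92 pos [549.  -22.9 104.4] rot [-1.57   0.015 -0.024] F [ 0.2 -0.1 -1.1] w 35.9
shift cm [ 0.31  1.43 -0.56] turn 0.007
```

View pics/a5.png

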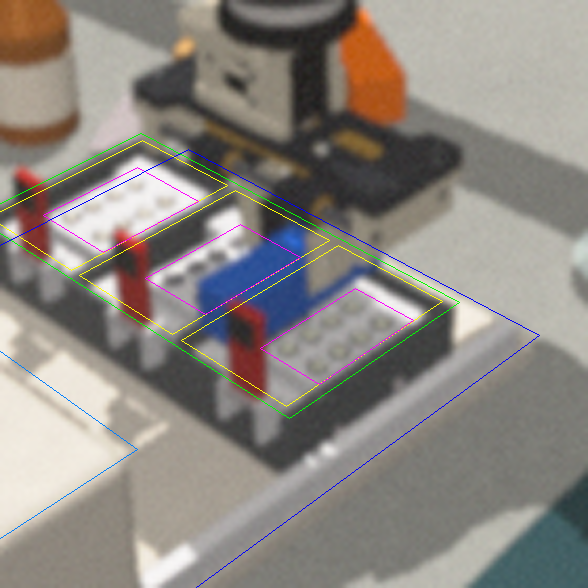

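Call:
{"op": "apply_moves", "data": {"rows": [[[0.3,0,-0.58],0.007,3.0],[[0.3,0,-0.58],0.007,3.0],[[0.3,0,-0.58],0.007,3.0]]}}

```text
time: 4.35
tool_pos: [553.9, -29.5, 107.4]
tcp_rot: [-1.572, 0.009, -0.032]
contact_force: [0.3, -0.2, -2.1]
grip_width: 36.2
```

```bash
python3 - <<'E'
from h import *
st();rel(s2w((-2,51+19.1,90)),ST[2])
E
```

```text
t 4.35 pos [553.9 -29.5 107.4] rot [-1.572  0.009 -0.032] F [ 0.3 -0.2 -2.1] w 36.2
shift cm [-0.21  1.74  0.07] turn -0.001
```

Call:
{"op": "apply_moves", "data": {"rows": [[[-0.2,0,0.07],0,3.0],[[-0.2,0.5,0.07],0,3.0],[[-0.2,1.0,0.07],0,3.0],[[-0.2,1.4,0.07],0,3.0],[[-0.2,1.4,0.07],0,3.0]]}}

```text
time: 4.97
tool_pos: [551.5, -28.7, 92.9]
tcp_rot: [-1.571, 0.01, -0.032]
contact_force: [-0.2, -0.3, -1.0]
grip_width: 35.8
```

```bash
python3 - <<'E'
from h import *
st();rel(s2w((-2,51+19.1,86)),ST[2]);crop('scene','a6',180,150,320,260,5)
E
```

```text
t 4.97 pos [551.5 -28.7  92.9] rot [-1.571  0.01  -0.032] F [-0.2 -0.3 -1. ] w 35.8
shift cm [ 0.02  0.69 -0.01] turn -0.001
```

View pics/a6.png

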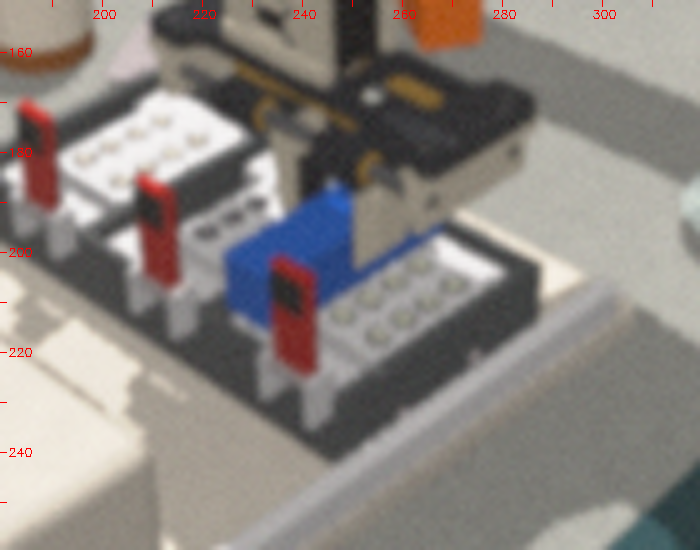

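Call:
{"op": "apply_moves", "data": {"rows": [[[0,0.4,0],0,3.0],[[0,0.7,0],0,3.0],[[0,0.75,0],0,3.0]]}}

```text
time: 5.4
tool_pos: [551.5, -28.8, 85.5]
tcp_rot: [-1.571, 0.01, -0.032]
contact_force: [-1.4, 0.3, -0.8]
grip_width: 35.8
```

```bash
python3 - <<'E'
from h import *
st();rel(s2w((-2,51+19.1,86)),ST[2])
E
```

```text
t 5.4 pos [551.5 -28.8  85.5] rot [-1.571  0.01  -0.032] F [-1.4  0.3 -0.8] w 35.8
shift cm [ 0.02 -0.05 -0.  ] turn -0.001
```

Call:
{"op": "apply_moves", "data": {"rows": [[[0,0.1,0],0,5.4],[[0,0.1,0],0,5.4],[[0,0.1,0],0,5.4],[[0,-5,0],0,5.4],[[0,-11,0],0,5.4]]}}

```text
time: 6.02
tool_pos: [552.0, -28.6, 195.9]
tcp_rot: [-1.571, 0.013, -0.032]
contact_force: [0.7, 0.1, 0.5]
grip_width: 53.9
```

```bash
python3 - <<'E'
from h import *
st();crop('scene','a7',180,150,320,260,5);rel([454,296,180],.126)
E
```

```text
t 6.03 pos [552.  -28.6 195.9] rot [-1.571  0.013 -0.032] F [0.7 0.1 0.5] w 53.9
shift cm [-11.22   2.42  32.19] turn -0.158
```

View pics/a7.png

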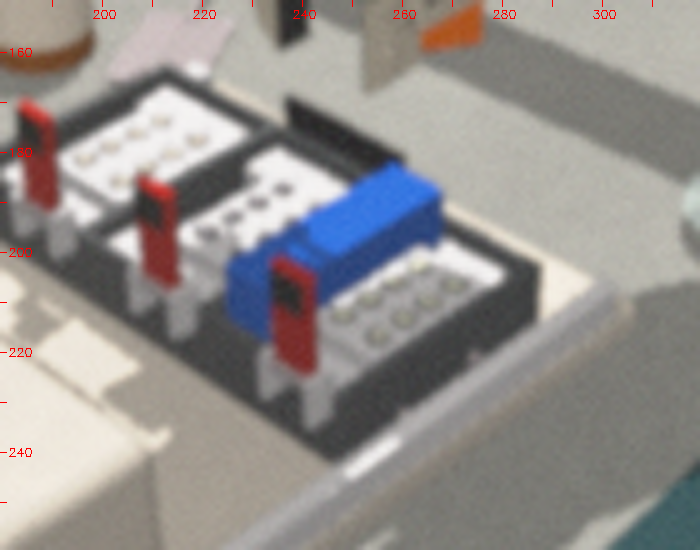

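```bash
python3 - <<'E'
from h import *
s=spacers()
rel([s['white'][0],s['white'][1],130],s['white'][2])
E
```

```text
yellow c 577.7 388.1 LxW 122.9 52.8 yaw -0.048
orange c 579.9 296.7 LxW 120.8 23.7 yaw 0.079
green c 446.8 201.9 LxW 118.6 43.8 yaw 0.029
white c 518.6 450.4 LxW 351.6 70.0 yaw 0.06Traceback (most recent call last):
  File "<stdin>", line 2, in <module>
  File "h.py", line 67, in spacers
    z=3+SZ[k]; w=np.array([p2w('top',u,v,z)[:2] for u,v in p],np.float32)
                           ~~~^^^^^^^^^^^^^
  File "h.py", line 7, in p2w
    K,R,t=cam(n); d=R.T@np.linalg.inv(K)@np.array([u,v,1.]); o=-R.T@t
          ~~~^^^
  File "h.py", line 5, in cam
    c=vision.camera_info(n); return c['mtx'],cv2.Rodrigues(c['rvec'])[0],np.array(c['tvec']).reshape(3)
ValueError: time passes only in moves, steps and waits
```

```bash
python3 - <<'E'
s=open('h.py').read()
s=s.replace("def cam(n):\n    c=","_C={}\ndef cam(n):\n    if n not in _C: _C[n]=cam_(n)\n    return _C[n]\ndef cam_(n):\n    c=")
s=s.replace("box=(100,140,215,245)","box=(118,150,202,237)")
open('h.py','w').write(s)
E
python3 - <<'E'
from h import *
s=spacers()
rel([s['white'][0],s['white'][1],130],s['white'][2])
E
```

```text
yellow c 577.7 388.0 LxW 122.8 52.9 yaw -0.047
orange c 579.9 296.6 LxW 120.9 23.6 yaw 0.078
green c 447.1 202.2 LxW 117.8 43.8 yaw 0.023
white c 454.2 297.8 LxW 120.9 29.1 yaw 0.09
shift cm [-11.05   6.87  32.35] turn -0.122
```

Call:
{"op": "apply_moves", "data": {"rows": [[[-2,0,6],0,5.0],[[-11,3,32.3],-0.142,5.0],[[-11,3,32.3],-0.142,5.0],[[-11,3,32.3],-0.142,5.0],[[-11,3,32.3],-0.142,5.0]]}}

```text
time: 6.8
tool_pos: [462.1, 270.6, 170.7]
tcp_rot: [-1.573, 0.004, 0.11]
contact_force: [0.7, -0.2, -0.2]
grip_width: 49.6
```

```bash
python3 - <<'E'
from h import *
st();rel([454,297,32],.11)
E
```

```text
t 6.8 pos [462.1 270.6 170.7] rot [-1.573  0.004  0.11 ] F [ 0.7 -0.2 -0.2] w 49.6
shift cm [-0.46 13.86  2.74] turn -0.0
```

Call:
{"op": "apply_moves", "data": {"rows": [[[-0.4,3,2.7],0,5.0],[[-0.4,7,2.7],0,5.0],[[-0.4,10,2.7],0,5.0],[[-0.4,10,2.7],0,5.0]]}}

```text
time: 7.3
tool_pos: [452.5, 295.9, 67.7]
tcp_rot: [-1.575, 0.011, 0.11]
contact_force: [-0.2, -0.4, 1.1]
grip_width: 50.3
```

```bash
python3 - <<'E'
from h import *
st();rel([454,297,32],.11);crop('scene','b1',250,130,450,310,3.3)
E
```

```text
t 7.3 pos [452.5 295.9  67.7] rot [-1.575  0.011  0.11 ] F [-0.2 -0.4  1.1] w 50.3
shift cm [0.2  3.57 0.11] turn 0.0
```

View pics/b1.png

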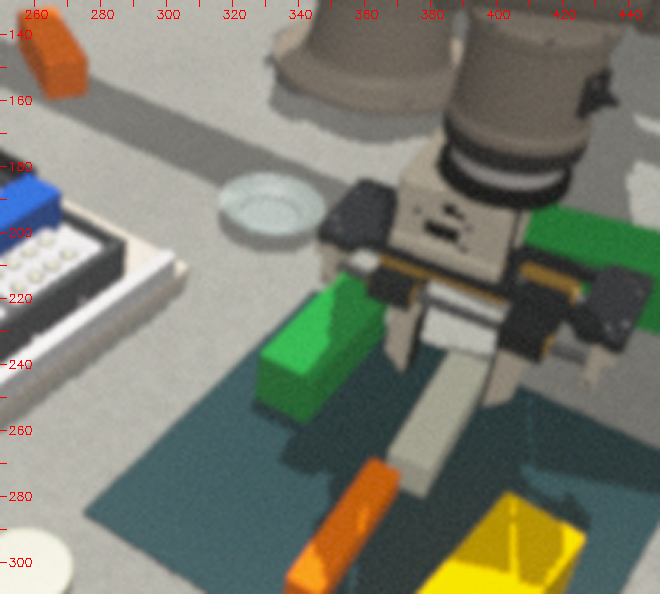

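Call:
{"op": "apply_moves", "data": {"rows": [[[0.2,3.5,0.1],0,5.0],[[0.2,3.5,0.1],0,2.0],[[0.2,3.5,0.1],0,2.0],[[0.2,3.5,0.1],0,2.0],[[0.2,3.5,0.1],0,2.0]]}}

```text
time: 7.98
tool_pos: [456.5, 297.8, 36.2]
tcp_rot: [-1.573, 0.004, 0.11]
contact_force: [-0.5, -0.8, 7.2]
grip_width: 28.2
```

Call:
{"op": "apply_moves", "data": {"rows": [[[0,0,0],0,2.0],[[0,-5,0],0,2.0],[[0,-10,0],0,2.0],[[0,-16,0],0,2.0],[[0,-16,0],0,2.0]]}}

```text
time: 8.6
tool_pos: [459.3, 299.4, 201.4]
tcp_rot: [-1.57, -0.006, 0.11]
contact_force: [0.6, 0.2, -1.3]
grip_width: 28.3
```

```bash
python3 - <<'E'
from h import *
st();rel(s2w((-2,-43+15.8,190)),ST[2]); crop('scene','b2',250,130,450,310,3.3)
E
```

```text
t 8.6 pos [459.3 299.4 201.4] rot [-1.57  -0.006  0.11 ] F [ 0.6  0.2 -1.3] w 28.3
shift cm [  4.2    1.11 -43.27] turn 0.141
```

View pics/b2.png

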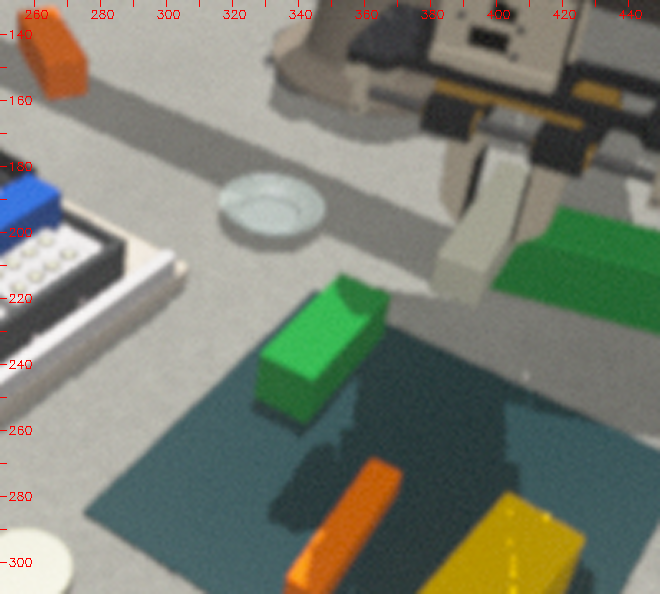

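Call:
{"op": "apply_moves", "data": {"rows": [[[4.2,0.5,-43.3],0.141,2.0],[[4.2,0.5,-43.3],0.141,2.0],[[4.2,0.5,-43.3],0.141,2.0],[[4.2,0.5,-43.3],0.141,2.0],[[4.2,0.5,-43.3],0.141,2.0]]}}

```text
time: 9.28
tool_pos: [521.0, -9.3, 192.6]
tcp_rot: [-1.571, 0.003, -0.031]
contact_force: [1.4, 0.5, -1.2]
grip_width: 28.4
```

```bash
python3 - <<'E'
from h import *
st();rel(s2w((0,-43+15.6,170)),ST[2])
E
```

```text
t 9.28 pos [521.   -9.3 192.6] rot [-1.571  0.003 -0.031] F [ 1.4  0.5 -1.2] w 28.4
shift cm [  3.34   2.25 -11.6 ] turn -0.0
```

Call:
{"op": "apply_moves", "data": {"rows": [[[3.3,0,-11.6],0,2.0],[[3.3,0,-11.6],0,2.0],[[3.3,0,-11.6],0,2.0],[[3.3,3,-11.6],0,2.0],[[3.3,7,-11.6],0,2.0]]}}

```text
time: 9.9
tool_pos: [549.7, -125.3, 121.1]
tcp_rot: [-1.57, 0.003, -0.031]
contact_force: [-0.1, 0.4, -1.3]
grip_width: 28.7
```

Call:
{"op": "apply_moves", "data": {"rows": [[[0,0,0],0,2.0],[[0,0,0],0,2.0]]}}

```text
time: 10.15
tool_pos: [549.8, -124.7, 121.5]
tcp_rot: [-1.57, 0.004, -0.03]
contact_force: [-0.0, 0.3, -0.0]
grip_width: 28.8
```

```bash
python3 - <<'E'
from h import *
st();rel(s2w((0,-43+15.6,95)),ST[2]);overlay('scene','b3',160,120,300,260,4.2)
E
```

```text
t 10.15 pos [ 549.8 -124.7  121.5] rot [-1.57   0.004 -0.03 ] F [-0.   0.3 -0. ] w 28.8
shift cm [ 0.1   2.65 -0.16] turn 0.001
```

View pics/b3.png

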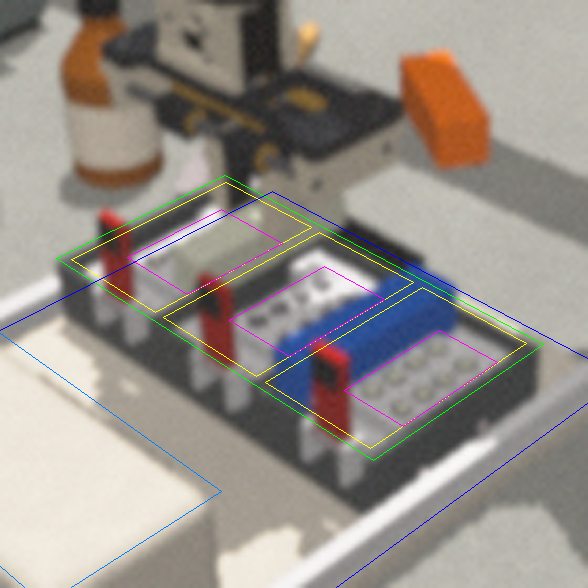

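Call:
{"op": "apply_moves", "data": {"rows": [[[0.1,0,-0.16],0,2.0],[[0.1,1.0,-0.16],0,2.0],[[0.1,2.0,-0.16],0,2.0],[[0.1,2.5,-0.16],0,2.0],[[0.1,2.5,-0.16],0,2.0]]}}

```text
time: 10.82
tool_pos: [550.8, -126.5, 96.5]
tcp_rot: [-1.57, 0.003, -0.03]
contact_force: [-0.2, -0.2, -1.1]
grip_width: 28.4
```

```bash
python3 - <<'E'
from h import *
st();rel(s2w((0,-43+15.6,88)),ST[2]);crop('scene','b4',160,140,300,260,5)
print(p2w('top',381,206,150),p2w('top',379,175,0),p2w('top',373,171.5,5), p2w('top',189,115,70),p2w('top',228,254,10))
E
```

```text
t 10.82 pos [ 550.8 -126.5   96.5] rot [-1.57   0.003 -0.03 ] F [-0.2 -0.2 -1.1] w 28.4
shift cm [-0.02  0.85  0.02] turn 0.001
[ 446.58327374 -399.80724136  150.        ] [ 574.07041437 -443.20671662    0.        ] [ 585.12303405 -422.23235131    5.        ] [763.87528303 192.71680545  70.        ] [311.82122662  64.29855684  10.        ]
```

View pics/b4.png

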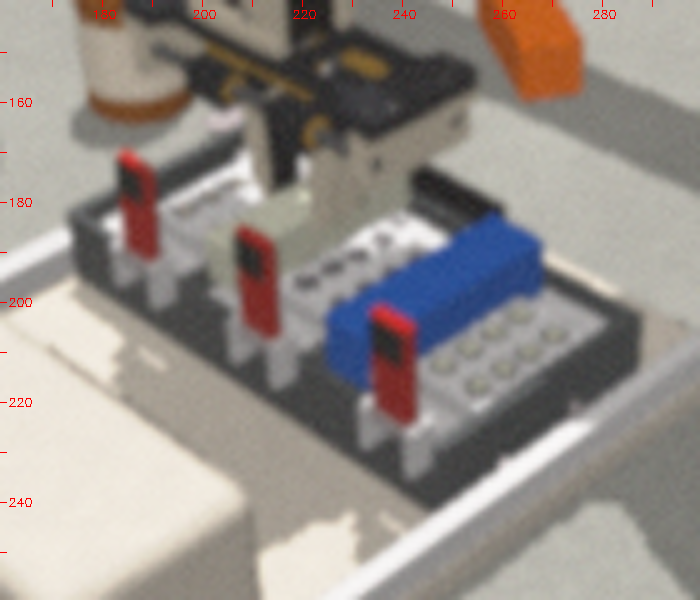

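Call:
{"op": "apply_moves", "data": {"rows": [[[0,0.5,0],0,2.0],[[0,0.9,0],0,2.0],[[0,1.0,0],0,2.0],[[0,1.0,0],0,2.0]]}}

```text
time: 11.38
tool_pos: [551.3, -126.5, 88.2]
tcp_rot: [-1.571, 0.001, -0.03]
contact_force: [-2.9, 2.3, 9.3]
grip_width: 28.4
```

```bash
python3 - <<'E'
from h import *
st()
E
```

```text
t 11.38 pos [ 551.3 -126.5   88.2] rot [-1.571e+00  1.000e-03 -3.000e-02] F [-2.9  2.3  9.3] w 28.4
```

Seated contact at the expected height. Release and lift.

Call:
{"op": "apply_moves", "data": {"rows": [[[0,0,0],0,4.7],[[0,0,0],0,4.7],[[0,0,0],0,4.7],[[0,-5,0],0,4.7],[[0,-11,0],0,4.7]]}}

```text
time: 12.0
tool_pos: [550.7, -126.3, 198.1]
tcp_rot: [-1.57, 0.005, -0.03]
contact_force: [1.3, 0.1, 1.0]
grip_width: 47.0
```

```bash
python3 - <<'E'
from h import *
st();crop('scene','b5',160,140,300,260,5);s=spacers()
rel([s['orange'][0],s['orange'][1],130],s['orange'][2])
E
```

```text
t 12.0 pos [ 550.7 -126.3  198.1] rot [-1.57   0.005 -0.03 ] F [1.3 0.1 1. ] w 47.0
yellow c 577.7 388.0 LxW 122.9 52.9 yaw -0.048
orange c 579.9 296.6 LxW 120.9 23.7 yaw 0.079
green c 447.9 200.4 LxW 111.6 37.9 yaw 0.036
shift cm [ 1.18  7.33 42.51] turn -0.109
```

View pics/b5.png

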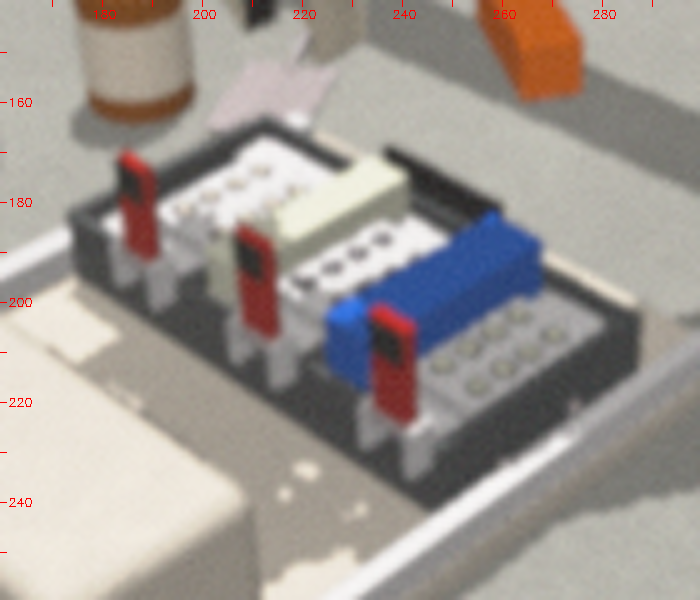

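Call:
{"op": "apply_moves", "data": {"rows": [[[1.2,0,42.5],-0.109,4.4],[[1.2,0,42.5],-0.109,4.4],[[1.2,3,42.5],-0.109,4.4],[[1.2,4,42.5],-0.109,4.4],[[1.2,5,42.5],-0.109,4.4]]}}

```text
time: 12.72
tool_pos: [572.2, 185.4, 174.1]
tcp_rot: [-1.576, -0.011, 0.079]
contact_force: [1.0, -0.2, -0.6]
grip_width: 43.8
```

```bash
python3 - <<'E'
from h import *
st();rel([579.5,296.5,70],.079)
E
```

```text
t 12.72 pos [572.2 185.4 174.1] rot [-1.576 -0.011  0.079] F [ 1.  -0.2 -0.6] w 43.8
shift cm [ 1.49 10.37 11.07] turn -0.0
```

Call:
{"op": "apply_moves", "data": {"rows": [[[1.5,2,11],0,4.4],[[1.5,5,11],0,4.4],[[1.5,10,11],0,4.4],[[1.5,10,11],0,4.4],[[1.5,10,11],0,4.4]]}}

```text
time: 13.35
tool_pos: [580.6, 295.5, 75.2]
tcp_rot: [-1.576, -0.013, 0.078]
contact_force: [-0.7, 1.1, 0.3]
grip_width: 44.0
```

```bash
python3 - <<'E'
from h import *
st();rel([579.5,296.5,29],.079);crop('scene','c1',250,150,480,330,3.2)
E
```

```text
t 13.35 pos [580.6 295.5  75.2] rot [-1.576 -0.013  0.078] F [-0.7  1.1  0.3] w 44.0
shift cm [-0.16  4.62  0.13] turn -0.001
```

View pics/c1.png

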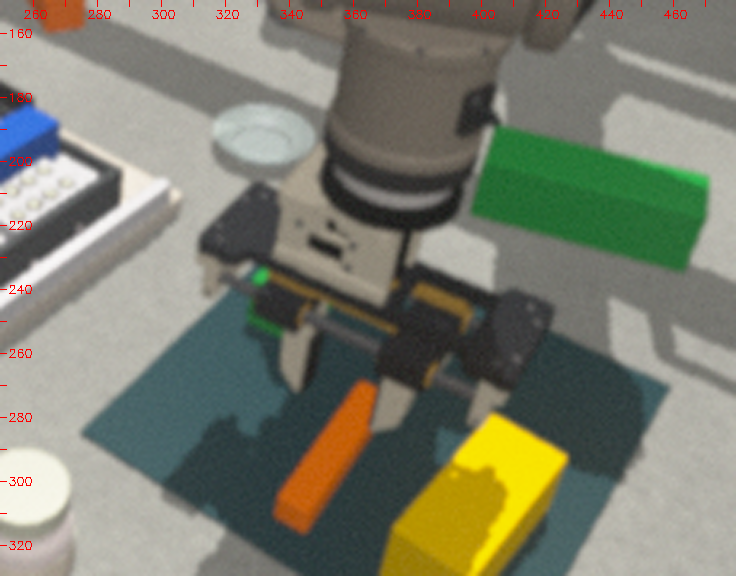

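Call:
{"op": "apply_moves", "data": {"rows": [[[-0.1,2.5,0.1],0,4.4],[[-0.1,4.6,0.1],0,4.4],[[-0.1,4.6,0.1],0,4.4]]}}

```text
time: 13.78
tool_pos: [581.2, 295.6, 31.0]
tcp_rot: [-1.575, -0.015, 0.077]
contact_force: [0.7, 0.1, -0.2]
grip_width: 44.4
```

Call:
{"op": "apply_moves", "data": {"rows": [[[0,0,0],0,1.4],[[0,0,0],0,1.4],[[0,0,0],0,1.4],[[0,0,0],0,1.4]]}}

```text
time: 14.28
tool_pos: [581.9, 295.9, 32.3]
tcp_rot: [-1.574, -0.017, 0.077]
contact_force: [-0.3, 0.1, 5.8]
grip_width: 21.6
```

```bash
python3 - <<'E'
from h import *
st();crop('scene','c2',250,150,480,330,3.2)
E
```

```text
t 14.28 pos [581.9 295.9  32.3] rot [-1.574 -0.017  0.077] F [-0.3  0.1  5.8] w 21.6
```

View pics/c2.png

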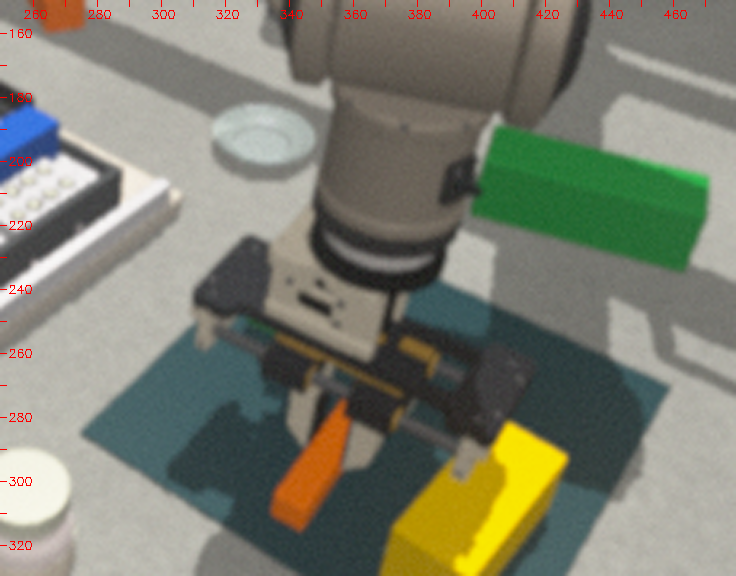

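Call:
{"op": "apply_moves", "data": {"rows": [[[0,0,0],0,1.4],[[0,-5,0],0,1.4],[[0,-10,0],0,1.4],[[0,-16,0],0,1.4],[[0,-16,0],0,1.4]]}}

```text
time: 14.95
tool_pos: [581.4, 297.2, 198.2]
tcp_rot: [-1.572, -0.027, 0.077]
contact_force: [-0.1, 0.7, -0.6]
grip_width: 21.4
```

```bash
python3 - <<'E'
from h import *
st();rel(s2w((0,-137+12.3,200)),ST[2]);crop('scene','c3',250,80,480,330,2.4)
E
```

```text
t 14.95 pos [581.4 297.2 198.2] rot [-1.572 -0.027  0.077] F [-0.1  0.7 -0.6] w 21.4
shift cm [ -7.36  -0.34 -51.66] turn 0.108
```

View pics/c3.png

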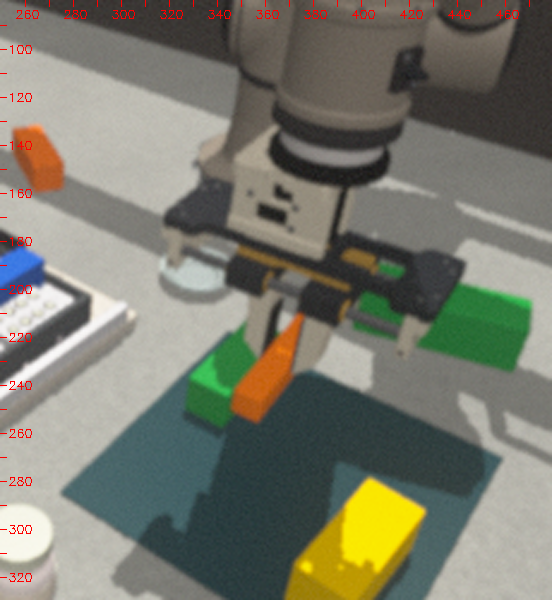

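Call:
{"op": "apply_moves", "data": {"rows": [[[-7.4,-0.5,-51.7],0.108,1.4],[[-7.4,-0.5,-51.7],0.108,1.4],[[-7.4,-0.5,-51.7],0.108,1.4],[[-7.4,-0.5,-51.7],0.108,1.4],[[-7.4,-0.5,-51.7],0.108,1.4]]}}

```text
time: 15.62
tool_pos: [557.8, -17.3, 194.6]
tcp_rot: [-1.57, -0.018, -0.031]
contact_force: [1.7, -0.1, -0.4]
grip_width: 21.7
```

```bash
python3 - <<'E'
from h import *
st();rel(s2w((0,-137+12.1,190)),ST[2])
E
```

```text
t 15.62 pos [557.8 -17.3 194.6] rot [-1.57  -0.018 -0.031] F [ 1.7 -0.1 -0.4] w 21.7
shift cm [ -0.38   0.45 -20.66] turn -0.0
```

Call:
{"op": "apply_moves", "data": {"rows": [[[-0.4,0.5,-20.7],0,1.4],[[-0.4,0.5,-20.7],0,1.4],[[-0.4,0.5,-20.7],0,1.4],[[-0.4,3,-20.7],0,1.4],[[-0.4,7.2,-20.7],0,1.4]]}}

```text
time: 16.25
tool_pos: [548.1, -226.4, 120.8]
tcp_rot: [-1.571, -0.018, -0.034]
contact_force: [0.1, 0.6, -1.0]
grip_width: 21.1
```

Call:
{"op": "apply_moves", "data": {"rows": [[[0,0,0],0,1.4],[[0,0,0],0,1.4]]}}

```text
time: 16.5
tool_pos: [548.2, -226.3, 120.9]
tcp_rot: [-1.57, -0.018, -0.034]
contact_force: [-0.0, -1.1, -0.5]
grip_width: 21.2
```

```bash
python3 - <<'E'
from h import *
st();rel(s2w((0,-137+12.1,88)),ST[2]);overlay('scene','c4',120,90,260,230,4.2)
E
```

```text
t 16.5 pos [ 548.2 -226.3  120.9] rot [-1.57  -0.018 -0.034] F [-0.  -1.1 -0.5] w 21.2
shift cm [-0.12  3.29  0.25] turn -0.003
```

View pics/c4.png

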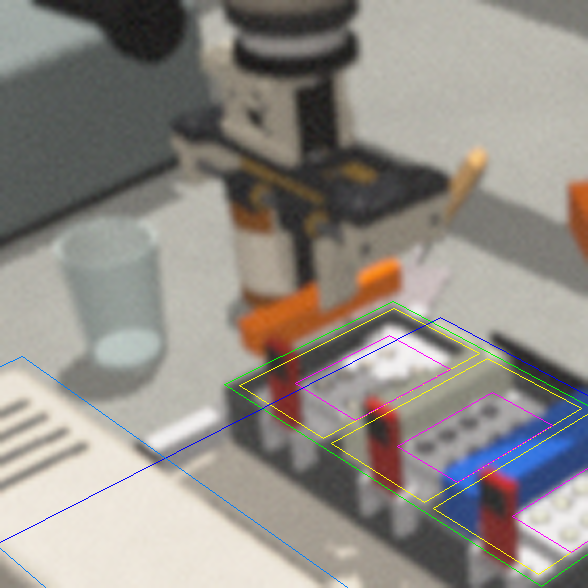

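Call:
{"op": "apply_moves", "data": {"rows": [[[-0.1,0,0.25],0,1.4],[[-0.1,1.0,0.25],0,1.4],[[-0.1,2.0,0.25],0,1.4],[[-0.1,2.6,0.25],0,1.4],[[-0.1,2.6,0.25],0,1.4]]}}

```text
time: 17.18
tool_pos: [548.0, -223.8, 94.9]
tcp_rot: [-1.571, -0.018, -0.034]
contact_force: [-0.5, -0.0, -1.9]
grip_width: 21.4
```

```bash
python3 - <<'E'
from h import *
st();rel(s2w((0,-137+12.1,84)),ST[2]);crop('scene','c5',140,130,270,240,5.4)
E
```

```text
t 17.18 pos [ 548.  -223.8   94.9] rot [-1.571 -0.018 -0.034] F [-0.5 -0.  -1.9] w 21.4
shift cm [-0.05  1.09  0.  ] turn -0.003
```

View pics/c5.png

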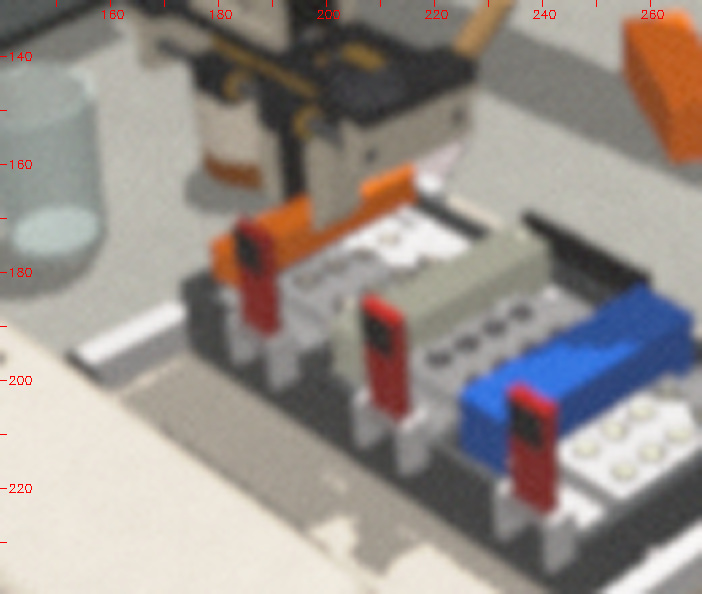

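Call:
{"op": "apply_moves", "data": {"rows": [[[0,0.5,0],0,1.4],[[0,0.9,0],0,1.4],[[0,1.05,0],0,1.4],[[0,1.05,0],0,1.4]]}}

```text
time: 17.73
tool_pos: [548.3, -223.9, 84.7]
tcp_rot: [-1.571, -0.019, -0.034]
contact_force: [0.9, 0.1, -0.7]
grip_width: 21.1
```

```bash
python3 - <<'E'
from h import *
st();crop('scene','c6',140,130,270,240,5.4)
E
```

```text
t 17.73 pos [ 548.3 -223.9   84.7] rot [-1.571 -0.019 -0.034] F [ 0.9  0.1 -0.7] w 21.1
```

View pics/c6.png

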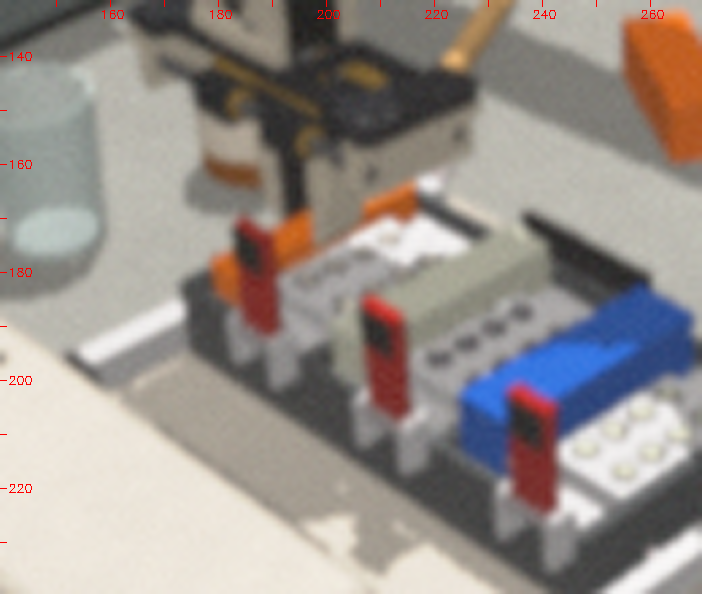

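Call:
{"op": "apply_moves", "data": {"rows": [[[0,0,0],0,4.0],[[0,0,0],0,4.0],[[0,0,0],0,4.0],[[0,-5,0],0,4.0],[[0,-11,0],0,2.0]]}}

```text
time: 18.4
tool_pos: [545.7, -223.5, 195.1]
tcp_rot: [-1.57, -0.016, -0.034]
contact_force: [1.4, -0.3, 0.0]
grip_width: 34.0
```

```bash
python3 - <<'E'
from h import *
st();crop('scene','c7',140,130,270,240,5.4); spacers()
E
```

```text
t 18.4 pos [ 545.7 -223.5  195.1] rot [-1.57  -0.016 -0.034] F [ 1.4 -0.3  0. ] w 34.0
yellow c 577.7 388.1 LxW 123.1 53.0 yaw -0.05
green c 445.2 202.8 LxW 123.6 42.9 yaw 0.036
white c 381.9 165.2 LxW 32.2 29.0 yaw 1.567
```

View pics/c7.png

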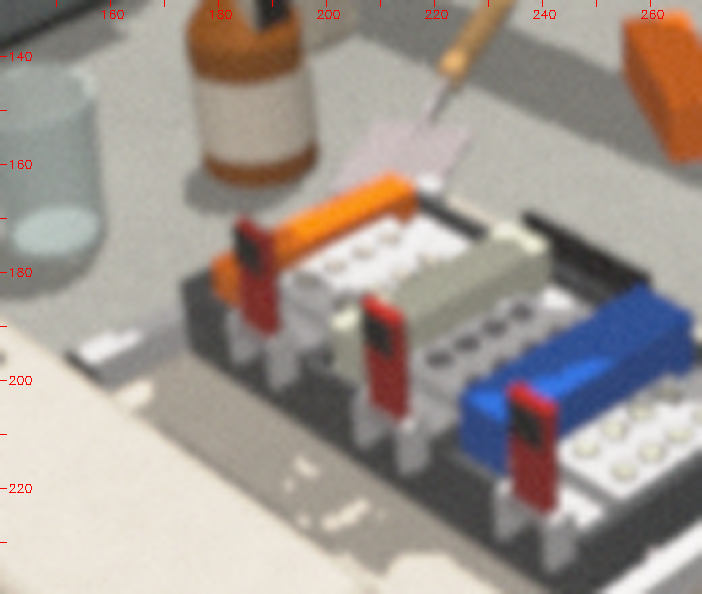

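Call:
{"op": "apply_moves", "data": {"rows": [[[-5,0,35],0,0],[[-5,0,35],0,0],[[-5,0,35],0,0],[[-5,0,35],0,0],[[-5,0,35],0,0]]}}

```text
time: 19.12
tool_pos: [514.6, 88.9, 197.9]
tcp_rot: [-1.577, -0.031, -0.034]
contact_force: [0.6, -0.5, 0.2]
grip_width: 0.5
```

Call:
{"op": "apply_moves", "data": {"rows": [[[0,0,6],0,0],[[0,0,12],0,0],[[0,0,15],0,0]]}}

```text
time: 19.5
tool_pos: [519.1, 241.9, 196.7]
tcp_rot: [-1.577, -0.031, -0.031]
contact_force: [0.1, -0.7, 0.3]
grip_width: 0.4
```

```bash
python3 - <<'E'
from h import *
st();overlay('top','d1',222,135,332,225,7);crop('top','d2',222,135,332,225,7)
E
```

```text
t 19.5 pos [519.1 241.9 196.7] rot [-1.577 -0.031 -0.031] F [ 0.1 -0.7  0.3] w 0.4
```

View pics/d2.png

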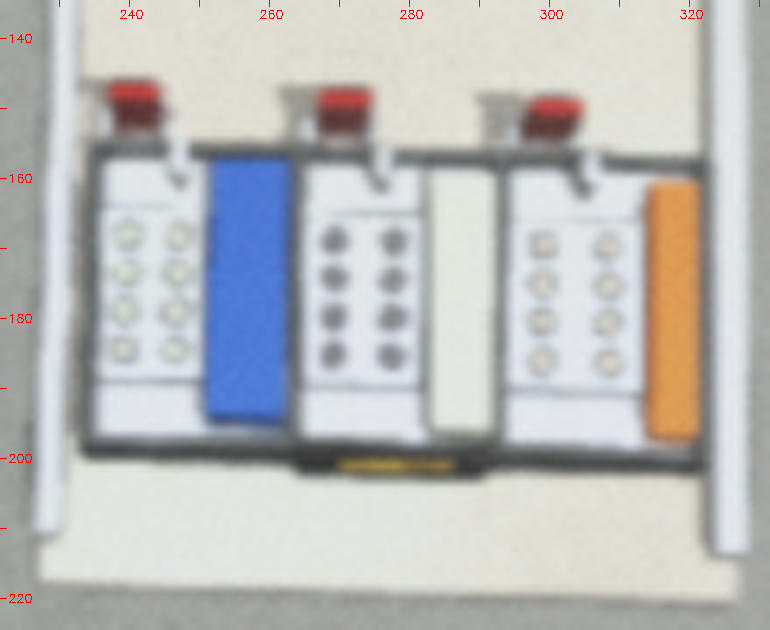

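```bash
cat >> h.py <<'E'
def ovseat(name,u0,v0,u1,v1,s,slide=0,dx=(2,-1,-2),n='scene'):
    im=vision.capture(n)[:,:,::-1]
    c=cv2.resize(np.ascontiguousarray(im[v0:v1,u0:u1]),None,fx=s,fy=s,interpolation=cv2.INTER_CUBIC)
    for y,w,d in zip((51,-43,-137),(36,29,22),dx):
        for z in (55+w,67):
            p=w2p(n,[s2w(q,slide) for q in [(-60+d,y+1.5,z),(60+d,y+1.5,z),(60+d,y+1.5+w,z),(-60+d,y+1.5+w,z)]])
            cv2.polylines(c,[((p+.5-[u0,v0])*s).astype(np.int32)],True,(255,0,255),1)
    cv2.imwrite(f"pics/{name}.png",c)
E
python3 - <<'E'
from h import *
ovseat('d3',160,150,310,260,5)
E
```

```text
(no output)
```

View pics/d3.png

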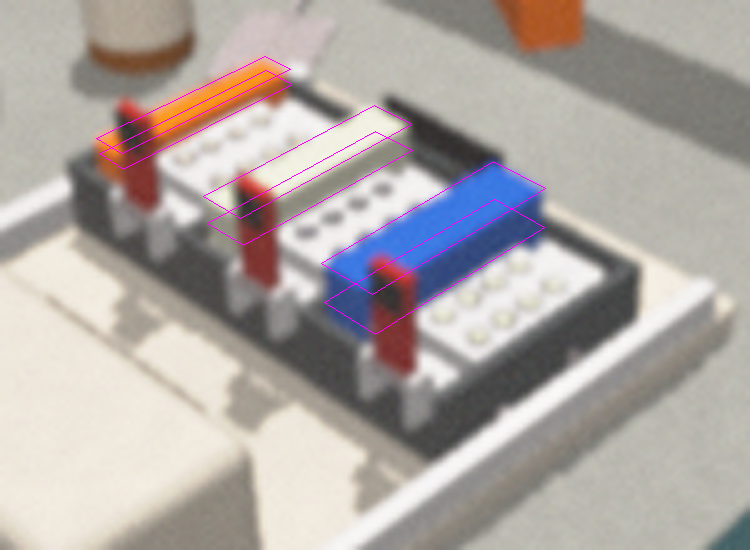

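```bash
python3 - <<'E'
from h import *
st();rel(s2w((112,122,185)),ST[2]);
E
```

```text
t 19.65 pos [519.2 240.1 196.5] rot [-1.578 -0.031 -0.031] F [-0.1 -1.3 -0.1] w 0.3
shift cm [ 15.43   1.76 -21.57] turn 0.0
```

Call:
{"op": "apply_moves", "data": {"rows": [[[15.4,1,-21.6],0,0],[[15.4,1,-21.6],0,0],[[15.4,1,-21.6],0,0],[[15.4,1,-21.6],0,0],[[15.4,1.7,-21.6],0,0]]}}

```text
time: 20.27
tool_pos: [668.1, 13.7, 185.3]
tcp_rot: [-1.579, -0.032, -0.037]
contact_force: [-1.2, 0.7, -0.1]
grip_width: 0.3
```

Call:
{"op": "apply_moves", "data": {"rows": [[[0,0,0],0,0],[[0,0,0],0,0]]}}

```text
time: 20.52
tool_pos: [667.4, 14.2, 185.3]
tcp_rot: [-1.578, -0.031, -0.037]
contact_force: [-0.2, -0.3, -0.7]
grip_width: 0.6
```

```bash
python3 - <<'E'
from h import *
st();rel(s2w((112,122,131)),ST[2]);rel(s2w((86,122,131)),ST[2]);crop('scene','e1',160,110,310,260,4)
E
```

```text
t 20.52 pos [667.4  14.2 185.3] rot [-1.578 -0.031 -0.037] F [-0.2 -0.3 -0.7] w 0.6
shift cm [-0.21  5.43  0.58] turn -0.006
shift cm [-2.81  5.35  0.57] turn -0.006
```

View pics/e1.png

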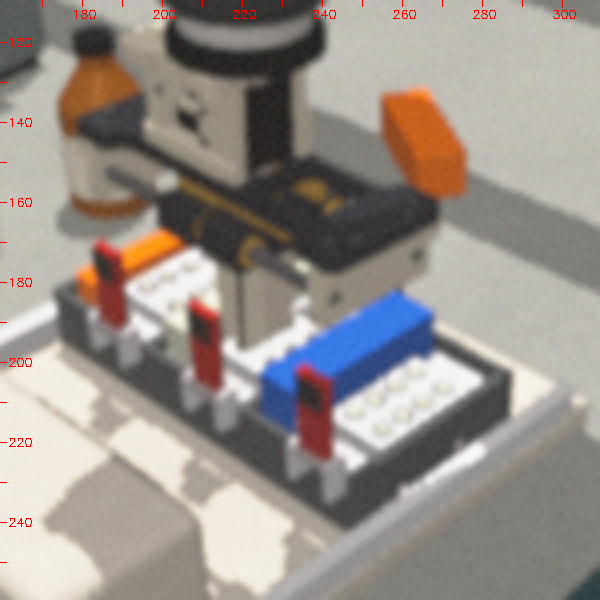

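```bash
python3 - <<'E'
from h import *
o=bot.get_obs();t=o['tool_pos'];print(w2p('scene',[t-[0,0,14],s2w((78,122,135)),s2w((78,28,135)),s2w((78,-66,135))]).round(1))
E
```

```text
[[224.2 194.7]
 [238.3 202.4]
 [210.6 185.9]
 [186.1 171.3]]
```

Call:
{"op": "apply_moves", "data": {"rows": [[[-0.2,2.5,0.6],0,0],[[-0.2,5.4,0.6],0,0],[[-0.2,5.4,0.6],0,0]]}}

```text
time: 20.95
tool_pos: [665.6, 22.0, 129.8]
tcp_rot: [-1.578, -0.027, -0.034]
contact_force: [0.4, 0.2, 0.6]
grip_width: 0.4
```

```bash
python3 - <<'E'
from h import *
st();
for x,z in ((75.7,134),(62.4,129),(51.3,120),(43.4,108),(38,98)): rel(s2w((x,122,z)),ST[2])
E
```

```text
t 20.95 pos [665.6  22.  129.8] rot [-1.578 -0.027 -0.034] F [0.4 0.2 0.6] w 0.4
shift cm [-3.45 -0.51 -0.25] turn -0.003
shift cm [-4.79 -0.05 -0.25] turn -0.003
shift cm [-5.92  0.82 -0.25] turn -0.003
shift cm [-6.75  2.   -0.24] turn -0.003
shift cm [-7.31  2.99 -0.24] turn -0.003
```

Call:
{"op": "apply_moves", "data": {"rows": [[[-2.2,0,-0.25],0,0],[[-3.5,0,-0.25],0,0],[[-4.8,0,-0.25],0,0],[[-5.9,0.8,-0.25],0,0],[[-6.2,1.2,-0.25],0,0]]}}

```text
time: 21.58
tool_pos: [604.2, 22.2, 118.0]
tcp_rot: [-1.578, -0.029, -0.033]
contact_force: [-0.2, 0.2, 3.7]
grip_width: 0.4
```

```bash
python3 - <<'E'
from h import *
st();
for x,z in ((51.3,120),(43.4,108),(38,98),(36,96)): rel(s2w((x,122,z)),ST[2])
crop('scene','e2',160,110,310,260,4)
E
```

```text
t 21.57 pos [604.2  22.2 118. ] rot [-1.578 -0.029 -0.033] F [-0.2  0.2  3.7] w 0.4
shift cm [ 0.25 -0.2  -0.07] turn -0.002
shift cm [-0.58  0.98 -0.06] turn -0.002
shift cm [-1.15  1.96 -0.05] turn -0.002
shift cm [-1.35  2.16 -0.05] turn -0.002
```

View pics/e2.png

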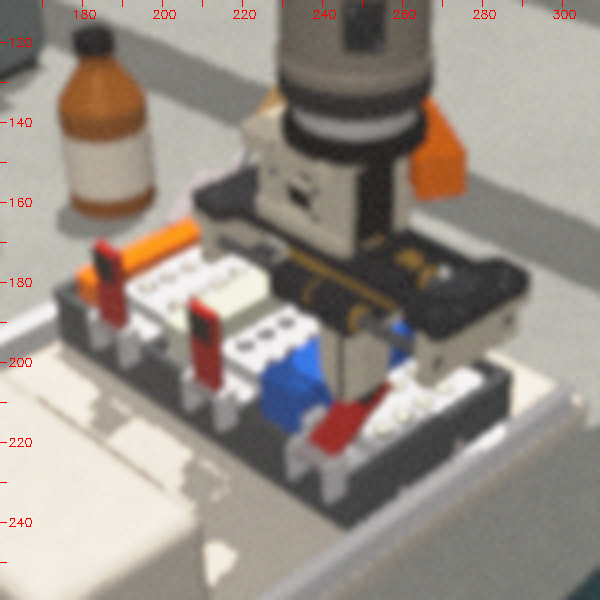

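Call:
{"op": "apply_moves", "data": {"rows": [[[-0.6,0.9,-0.06],0,0],[[-1.1,1.7,-0.05],0,0],[[-1.2,2.1,-0.05],0,0],[[-1.2,2.1,-0.05],0,0]]}}

```text
time: 22.12
tool_pos: [592.1, 21.8, 95.3]
tcp_rot: [-1.578, -0.027, -0.033]
contact_force: [-0.9, 0.3, 1.1]
grip_width: 0.3
```

```bash
python3 - <<'E'
from h import *
st();crop('scene','e3',160,110,310,260,4)
E
```

```text
t 22.12 pos [592.1  21.8  95.3] rot [-1.578 -0.027 -0.033] F [-0.9  0.3  1.1] w 0.3
```

View pics/e3.png

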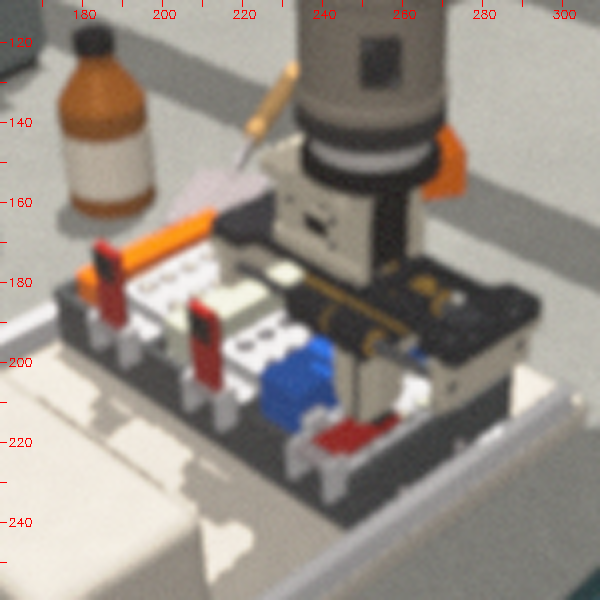

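Call:
{"op": "apply_moves", "data": {"rows": [[[0,-5,0],0,0],[[0,-9,0],0,0],[[3,-9,-5],0,0],[[7.4,-9,-9.4],0,0],[[7.4,-9,-9.4],0,0]]}}

```text
time: 22.8
tool_pos: [662.6, -77.7, 187.5]
tcp_rot: [-1.579, -0.028, -0.037]
contact_force: [-0.8, 1.1, -0.8]
grip_width: 0.1
```

```bash
python3 - <<'E'
from h import *
st();rel(s2w((112,28,131)),ST[2]);crop('scene','e4',160,110,310,260,4)
E
```

```text
t 22.8 pos [662.6 -77.7 187.5] rot [-1.579 -0.028 -0.037] F [-0.8  1.1 -0.8] w 0.1
shift cm [0.   5.65 0.39] turn -0.006
```

View pics/e4.png

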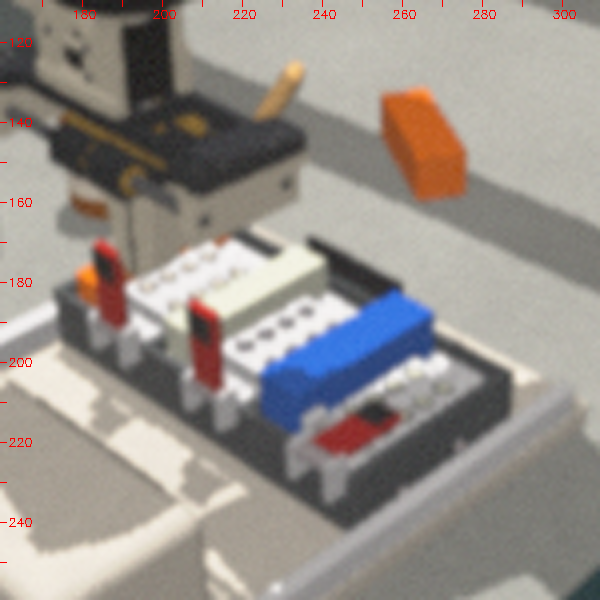

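Strap a is shut. Strap b: descend behind it.

Call:
{"op": "apply_moves", "data": {"rows": [[[0,2.5,0.4],0,0],[[0,5.6,0.4],0,0],[[0,5.6,0.4],0,0]]}}

```text
time: 23.22
tool_pos: [660.8, -70.7, 129.1]
tcp_rot: [-1.576, -0.021, -0.035]
contact_force: [-0.5, 0.1, 0.7]
grip_width: 0.4
```

```bash
python3 - <<'E'
from h import *
st();
for x,z in ((75.7,131),(62.4,129),(51.3,120),(48,118)): rel(s2w((x,28,z)),ST[2])
E
```

```text
t 23.23 pos [660.8 -70.7 129.1] rot [-1.576 -0.021 -0.035] F [-0.5  0.1  0.7] w 0.4
shift cm [-3.26 -0.26 -0.37] turn -0.004
shift cm [-4.59 -0.09 -0.38] turn -0.004
shift cm [-5.72  0.79 -0.38] turn -0.004
shift cm [-6.06  0.98 -0.38] turn -0.004
```

Call:
{"op": "apply_moves", "data": {"rows": [[[-2.1,0,-0.35],0,0],[[-3.3,-0.1,-0.35],0,0],[[-4.6,0,-0.35],0,0],[[-5.7,0.8,-0.35],0,0],[[-6.0,1.1,-0.35],0,0]]}}

```text
time: 23.85
tool_pos: [601.2, -71.7, 118.5]
tcp_rot: [-1.577, -0.023, -0.034]
contact_force: [1.0, 0.5, 1.8]
grip_width: 0.2
```

```bash
python3 - <<'E'
from h import *
st();
for x,z in ((43.4,108),(38,98),(37,96)): rel(s2w((x,28,z)),ST[2])
crop('scene','e5',160,110,310,260,4)
E
```

```text
t 23.85 pos [601.2 -71.7 118.5] rot [-1.577 -0.023 -0.034] F [1.  0.5 1.8] w 0.2
shift cm [-0.56  1.04 -0.06] turn -0.003
shift cm [-1.13  2.03 -0.06] turn -0.003
shift cm [-1.23  2.23 -0.06] turn -0.003
```

View pics/e5.png

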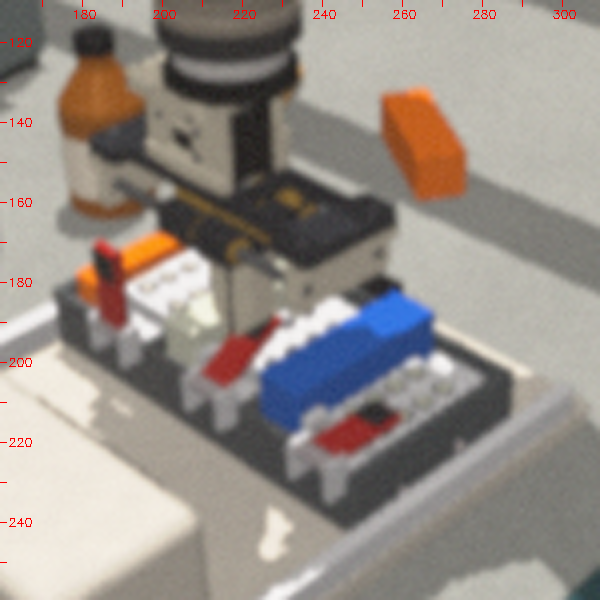

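Call:
{"op": "apply_moves", "data": {"rows": [[[-0.6,1.0,-0.1],0,0],[[-1.1,1.8,-0.1],0,0],[[-1.2,2.2,-0.1],0,0],[[-1.2,2.2,-0.1],0,0]]}}

```text
time: 24.4
tool_pos: [589.2, -72.5, 95.2]
tcp_rot: [-1.576, -0.021, -0.034]
contact_force: [0.6, -0.0, -0.3]
grip_width: 0.4
```

Call:
{"op": "apply_moves", "data": {"rows": [[[0,-5,0],0,0],[[0,-9,0],0,0],[[3,-9,-5],0,0],[[7.4,-9,-9.2],0,0],[[7.4,-9,-9.2],0,0]]}}

```text
time: 25.02
tool_pos: [659.6, -169.9, 185.7]
tcp_rot: [-1.577, -0.021, -0.038]
contact_force: [-0.8, 0.7, -0.4]
grip_width: 0.9
```

```bash
python3 - <<'E'
from h import *
st();rel(s2w((112,-66,131)),ST[2]);crop('scene','e6',160,110,310,260,4)
E
```

```text
t 25.02 pos [ 659.6 -169.9  185.7] rot [-1.577 -0.021 -0.038] F [-0.8  0.7 -0.4] w 0.9
shift cm [0.06 5.47 0.2 ] turn -0.007
```

View pics/e6.png

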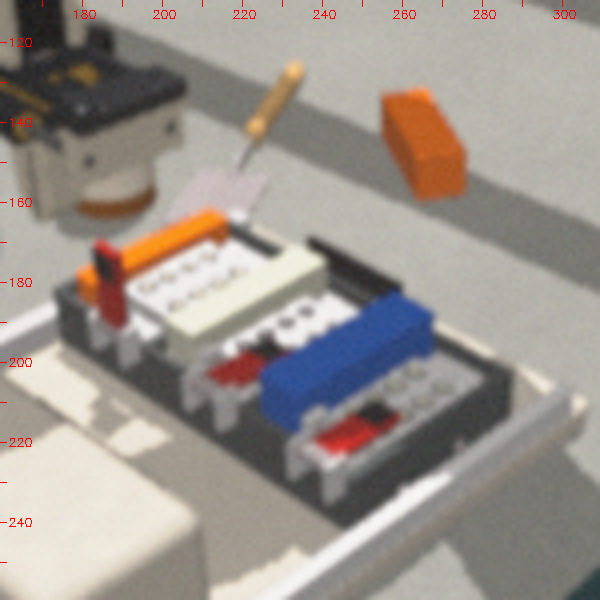

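Strap b shut. Strap c next.

Call:
{"op": "apply_moves", "data": {"rows": [[[0.1,2.5,0.2],0,0],[[0.1,5.5,0.2],0,0],[[0.1,5.5,0.2],0,0]]}}

```text
time: 25.45
tool_pos: [658.5, -164.6, 128.6]
tcp_rot: [-1.574, -0.014, -0.036]
contact_force: [0.8, 0.5, 0.0]
grip_width: 0.4
```

```bash
python3 - <<'E'
from h import *
st();
for x,z in ((75.7,131),(62.4,129),(51.3,120),(48,118)): rel(s2w((x,-66,z)),ST[2])
E
```

```text
t 25.45 pos [ 658.5 -164.6  128.6] rot [-1.574 -0.014 -0.036] F [0.8 0.5 0. ] w 0.4
shift cm [-3.32 -0.28 -0.38] turn -0.005
shift cm [-4.65 -0.1  -0.39] turn -0.005
shift cm [-5.78  0.78 -0.39] turn -0.005
shift cm [-6.11  0.98 -0.39] turn -0.005
```

Call:
{"op": "apply_moves", "data": {"rows": [[[-2.1,0,-0.35],0,0],[[-3.3,-0.1,-0.35],0,0],[[-4.6,0,-0.35],0,0],[[-5.7,0.8,-0.35],0,0],[[-6.0,1.1,-0.35],0,0]]}}

```text
time: 26.08
tool_pos: [598.7, -165.7, 118.5]
tcp_rot: [-1.575, -0.016, -0.035]
contact_force: [0.6, 0.8, 2.0]
grip_width: 0.1
```

```bash
python3 - <<'E'
from h import *
st();
for x,z in ((43.4,108),(38,98),(37,96)): rel(s2w((x,-66,z)),ST[2])
crop('scene','e7',140,100,290,250,4)
E
```

```text
t 26.07 pos [ 598.7 -165.7  118.5] rot [-1.575 -0.016 -0.035] F [0.6 0.8 2. ] w 0.1
shift cm [-0.6   1.04 -0.07] turn -0.004
shift cm [-1.15  2.04 -0.07] turn -0.004
shift cm [-1.26  2.23 -0.07] turn -0.004
```

View pics/e7.png

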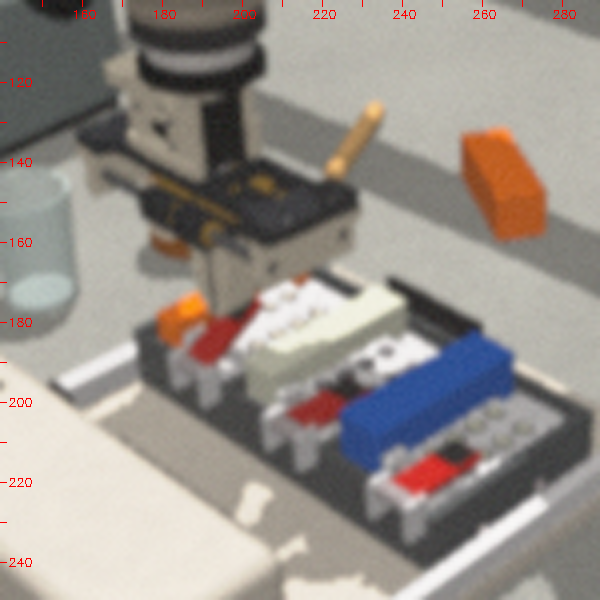

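Call:
{"op": "apply_moves", "data": {"rows": [[[-0.6,1.0,-0.1],0,0],[[-1.1,1.8,-0.1],0,0],[[-1.2,2.2,-0.1],0,0],[[-1.2,2.2,-0.1],0,0]]}}

```text
time: 26.62
tool_pos: [586.5, -166.3, 95.3]
tcp_rot: [-1.574, -0.014, -0.035]
contact_force: [0.2, -0.4, -0.4]
grip_width: 0.2
```

Call:
{"op": "apply_moves", "data": {"rows": [[[0,-5,0],0,0],[[0,-8,0],0,0],[[-6,-8,2],0,0],[[-12,-8,5],0,0],[[-15,-8,6.6],0,0]]}}

```text
time: 27.25
tool_pos: [435.5, -93.7, 173.1]
tcp_rot: [-1.574, -0.013, -0.035]
contact_force: [1.1, 0.6, -0.1]
grip_width: 0.2
```

```bash
python3 - <<'E'
from h import *
st();rel(s2w((-115,0,160)),ST[2]);rel(s2w((-115,0,74)),ST[2]);crop('scene','e8',140,100,290,250,4)
E
```

```text
t 27.25 pos [435.5 -93.7 173.1] rot [-1.574 -0.013 -0.035] F [ 1.1  0.6 -0.1] w 0.2
shift cm [ 0.1   1.31 -0.16] turn -0.004
shift cm [-0.01  9.91 -0.14] turn -0.004
```

View pics/e8.png

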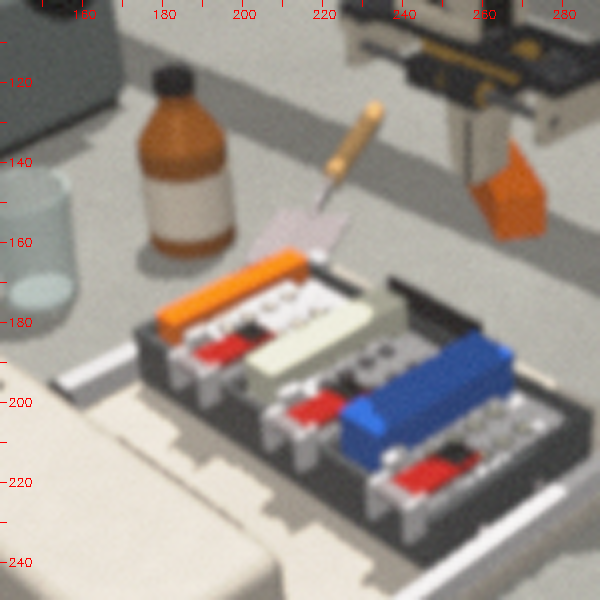

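Call:
{"op": "apply_moves", "data": {"rows": [[[-0.3,3,-0.1],0,0],[[-0.3,7,-0.1],0,0],[[-0.3,9.9,-0.1],0,0],[[-0.3,9.9,-0.1],0,0],[[1.5,9.9,-0.1],0,0]]}}

```text
time: 27.92
tool_pos: [447.5, -93.1, 74.5]
tcp_rot: [-1.572, -0.008, -0.035]
contact_force: [0.7, 0.3, 0.2]
grip_width: 0.5
```

```bash
python3 - <<'E'
from h import *
st();rel(s2w((-87.5,0,74)),ST[2]);rel(s2w((-27.5,0,74)),ST[2]);crop('scene','f1',140,100,340,250,4)
E
```

```text
t 27.93 pos [447.5 -93.1  74.5] rot [-1.572 -0.008 -0.035] F [0.7 0.3 0.2] w 0.5
shift cm [ 1.67  0.06 -0.25] turn -0.004
shift cm [ 7.67  0.11 -0.23] turn -0.004
```

View pics/f1.png

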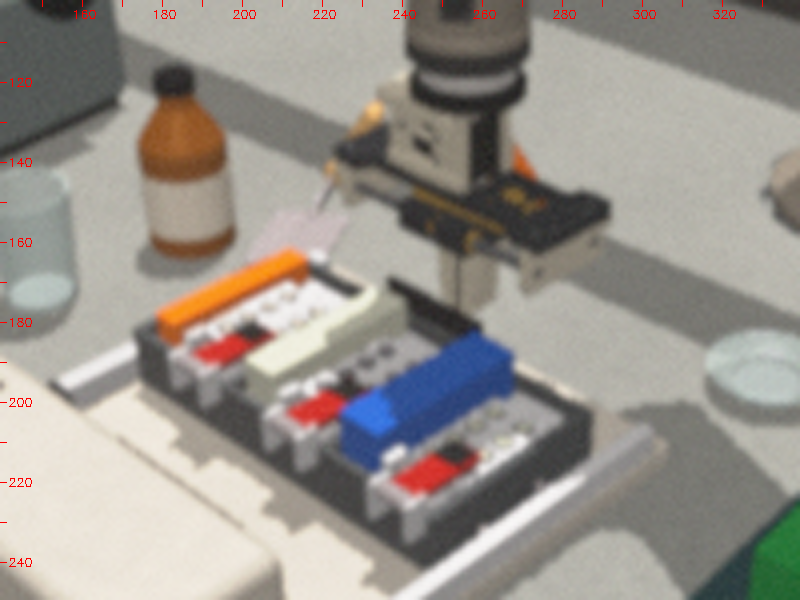

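Call:
{"op": "apply_moves", "data": {"rows": [[[1.2,0,-0.2],0,0],[[2.2,0,-0.2],0,0],[[3.4,0,-0.2],0,0],[[4.6,0,-0.2],0,0],[[5.6,0,-0.2],0,0]]}}

```text
time: 28.6
tool_pos: [505.8, -97.9, 76.6]
tcp_rot: [-1.573, -0.01, -0.034]
contact_force: [-6.7, -0.2, 1.9]
grip_width: 0.2
```

```bash
python3 - <<'E'
from h import *
st();rel(s2w((-27.5,0,74)),ST[2]);crop('scene','f2',140,100,340,250,4)
E
```

```text
t 28.6 pos [505.8 -97.9  76.6] rot [-1.573 -0.01  -0.034] F [-6.7 -0.2  1.9] w 0.2
shift cm [1.82 0.28 0.05] turn -0.003
```

View pics/f2.png

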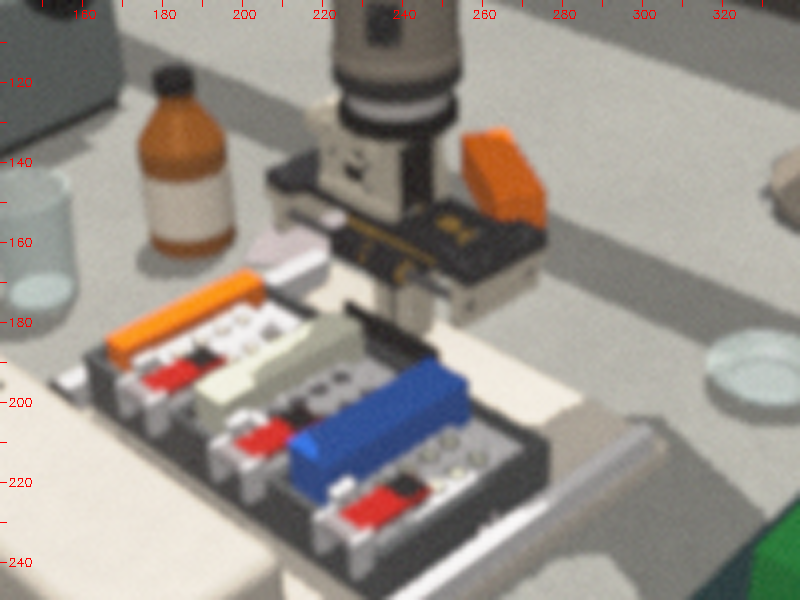

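Call:
{"op": "apply_moves", "data": {"rows": [[[0.6,0.2,0],0,0],[[1.2,0.2,0],0,0],[[1.6,0.2,0],0,0],[[1.8,0.2,0],0,0]]}}

```text
time: 29.15
tool_pos: [524.2, -98.6, 75.7]
tcp_rot: [-1.573, -0.01, -0.035]
contact_force: [-4.7, 0.4, 0.9]
grip_width: 0.0
```

```bash
python3 - <<'E'
from h import *
st();rel(s2w((-27.5,0,74)),ST[2]);crop('scene','f3',140,100,340,250,4)
E
```

```text
t 29.15 pos [524.2 -98.6  75.7] rot [-1.573 -0.01  -0.035] F [-4.7  0.4  0.9] w 0.0
shift cm [-0.02  0.17  0.05] turn -0.004
```

View pics/f3.png

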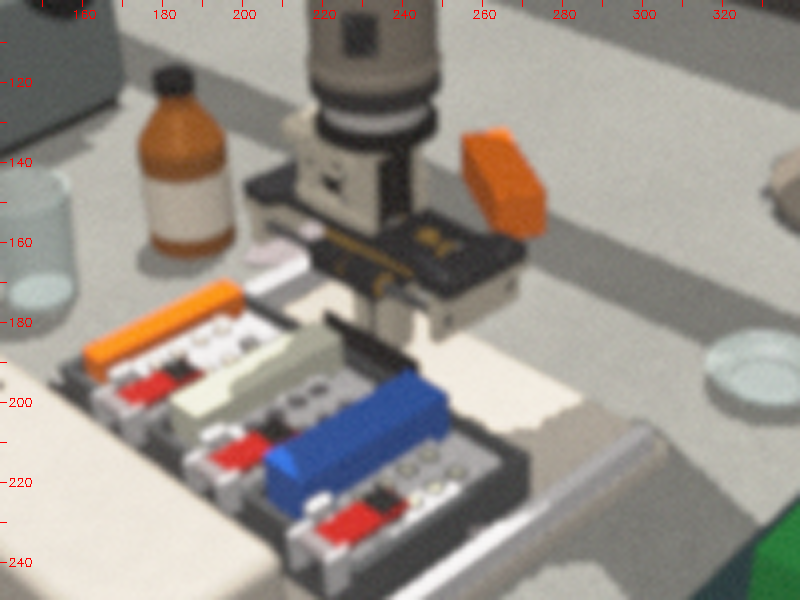

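Call:
{"op": "apply_moves", "data": {"rows": [[[0.2,0,0],0,0],[[0.4,0,0],0,0],[[0.4,0,0],0,0]]}}

```text
time: 29.58
tool_pos: [524.8, -98.6, 75.7]
tcp_rot: [-1.573, -0.002, -0.034]
contact_force: [-15.5, -2.6, 7.9]
grip_width: 0.3
```

Call:
{"op": "apply_moves", "data": {"rows": [[[0.2,0,0],0,0],[[0.4,0,0],0,0],[[0.4,0,0],0,0]]}}

```text
time: 29.95
tool_pos: [524.9, -98.6, 75.8]
tcp_rot: [-1.572, 0.006, -0.033]
contact_force: [-15.3, -2.4, 8.3]
grip_width: 0.7
```

```bash
python3 - <<'E'
from h import *
st();overlay('scene','f4',140,100,340,250,4,slide=60)
E
```

```text
t 29.95 pos [524.9 -98.6  75.8] rot [-1.572  0.006 -0.033] F [-15.3  -2.4   8.3] w 0.7
```

View pics/f4.png

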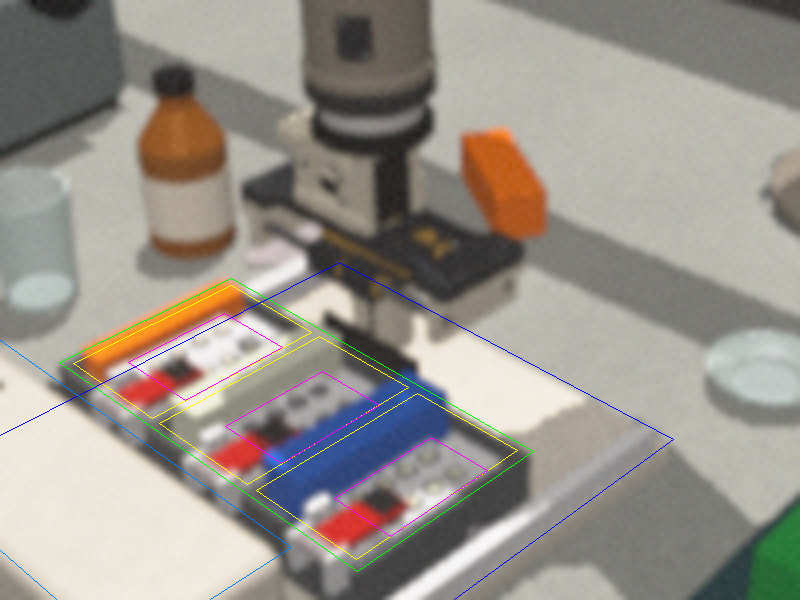

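Call:
{"op": "apply_moves", "data": {"rows": [[[-2,0,0],0,0],[[-5,0,0],0,0],[[-7,-5,0],0,0],[[-7,-10,0],0,0],[[-7,-13,0],0,0]]}}

```text
time: 30.62
tool_pos: [456.8, -96.5, 209.7]
tcp_rot: [-1.574, 0.001, -0.033]
contact_force: [0.6, -1.0, 0.3]
grip_width: 0.5
```

Call:
{"op": "apply_moves", "data": {"rows": [[[0,-1,6],0,0],[[0,-1,12],0,0],[[0,-1,18],0,0],[[0,-1,24],0,0],[[0,-1,28],0,0]]}}

```text
time: 31.25
tool_pos: [466.2, 186.1, 219.8]
tcp_rot: [-1.573, -0.002, -0.031]
contact_force: [-0.3, -0.7, -0.8]
grip_width: 0.5
```

```bash
python3 - <<'E'
from h import *
st();overlay('scene','g1',110,110,310,260,4,slide=60);crop('top','g2',100,70,400,290,2.6);crop('top','g3',222,110,332,215,6.5)
im=vision.capture('scene')[:,:,::-1];cv2.imwrite('pics/g4.png',cv2.resize(im,(800,600),interpolation=cv2.INTER_CUBIC))
E
```

```text
t 31.25 pos [466.2 186.1 219.8] rot [-1.573 -0.002 -0.031] F [-0.3 -0.7 -0.8] w 0.5
```

View pics/g1.png

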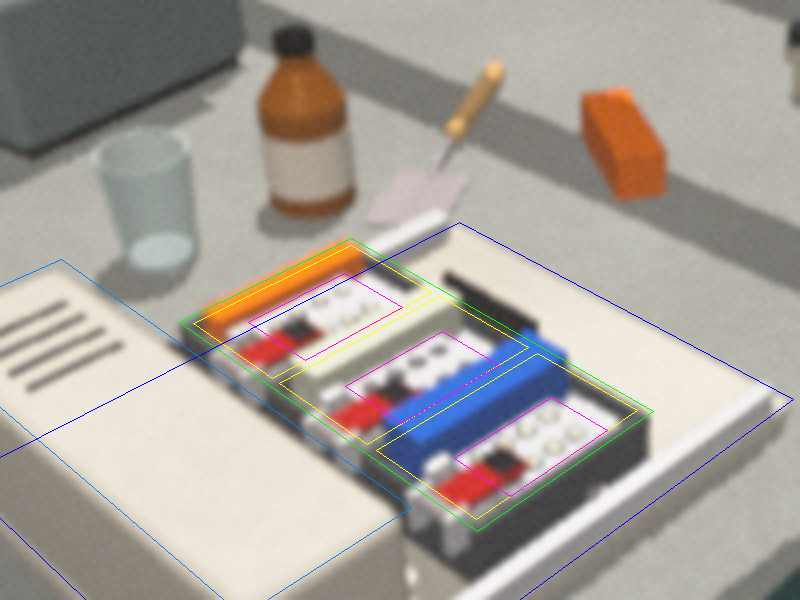

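View pics/g2.png

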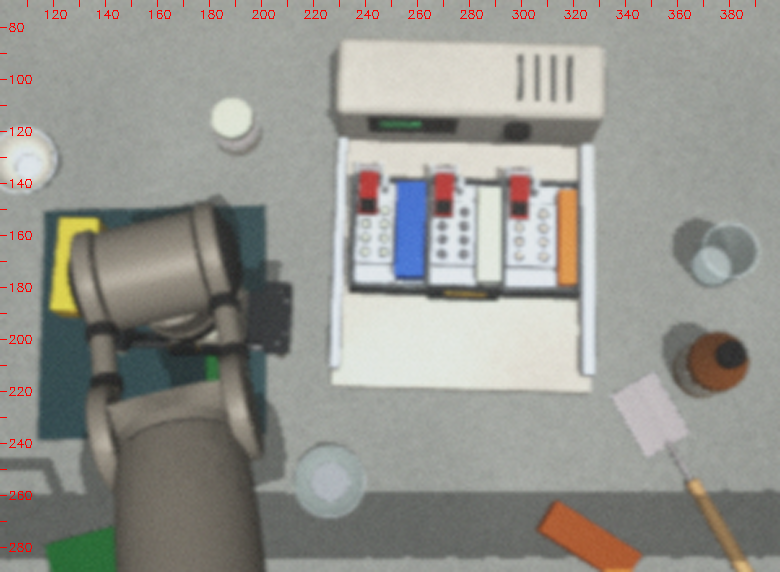

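View pics/g3.png

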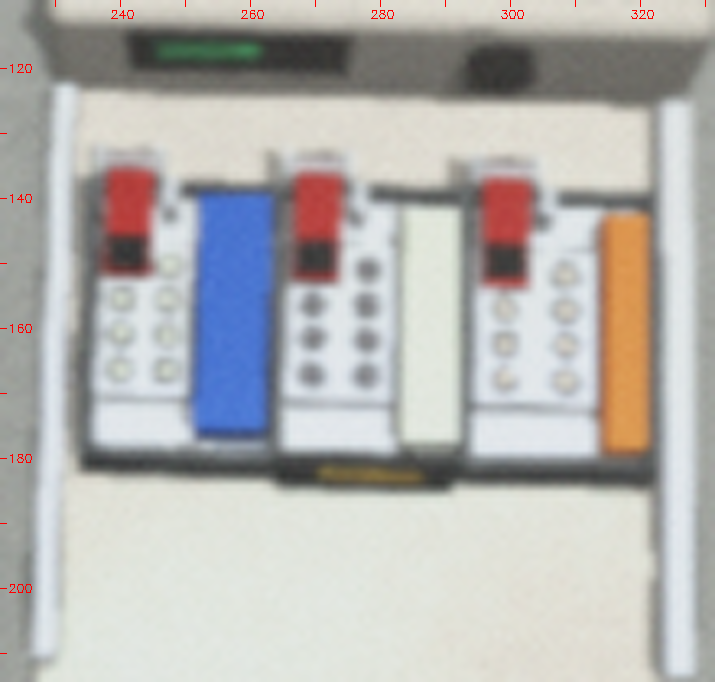

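View pics/g4.png

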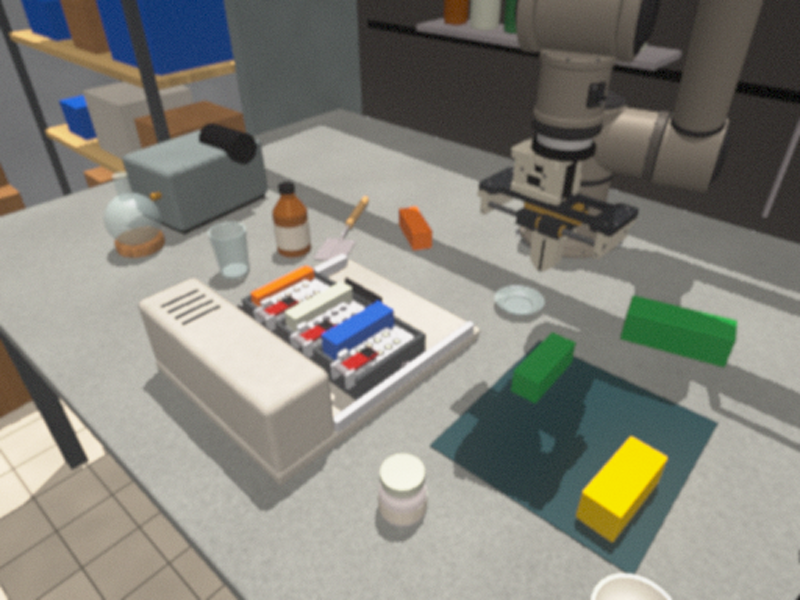

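```bash
python3 - <<'E'
from h import *
for a,b,z in ((201,182,85),(189,170.5,67),(156,138,67),(201,182.3,85)): print(p2w('top',275,b,z)[0]-p2w('top',275,a,z)[0])
a=cv2.imread('pics/top0.png'); b=vision.capture('top')[:,:,::-1]
g=lambda i:cv2.cvtColor(np.ascontiguousarray(i),cv2.COLOR_BGR2GRAY).astype(np.float32)
A,B=g(a)[196:206,266:292],g(b)[150:212,260:298]
m=cv2.matchTemplate(B,A,cv2.TM_CCOEFF_NORMED)[:, 6]; i=int(m.argmax()); d=(m[i-1]-m[i+1])/2/(m[i-1]-2*m[i]+m[i+1]); v=i+d+150-196
print('plate shift px',v,m[i],'mm',p2w('top',278,201+v,80)[0]-p2w('top',278,201,80)[0])
E
```

```text
60.965320534663874
60.74030043749838
60.81041191199847
59.99492756618213
plate shift px -18.299683 0.91644186 mm 58.91063413045072
```

```bash
python3 - <<'E'
from h import *
st(); print(order.close_job())
E
```

```text
t 31.5 pos [466.2 183.  219.3] rot [-1.574 -0.    -0.033] F [-0.1 -0.3 -0.5] w 0.8
the job is handed in; nothing more can be done
None
```

The job is done and handed in at 31.5 s on the robot's clock. `close_job` gives no verdict, so this rests on my own checks.

- **Spacers:** I put blue in bay a, white in bay b and orange in bay c. I chose them from gaps measured in the top image (about 35, 29 and 22 mm against 39, 32 and 25 nominal) and did not try thicker ones. Each went in on the first attempt without catching. An overlay from before the straps were pressed shows all three fully down, and a top view shows no room for the next size. Yellow and green are still lying on the mat, and I left the look-alikes alone.
- **Straps:** I pressed a, b and c in turn until the push force fell away. Both cameras show all three lying flat.
- **Carriage:** I pushed it last. It held still against 15 N, more than friction and detent together. Three image measurements gave about 60 to 61 mm of travel and one gave 58.9, against 60 nominal.
- **Surroundings:** In the final pictures the bottle, beaker and jar stand where they started. The arm is clear of everything, with no contact force.

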